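# Strip the salvaged bearing housings

## Task

Use the knock-out drift to push the stuck brass bush down and out of every bearing housing that still has one, through the access hole in its top, and put the drift back upright in its holder. Put all the brass bushes in the galvanised parts box and stand all the empty housings upright in the dark steel tray. Once all the bushes are in the box, push its door shut until it clicks home on its catch, and leave the hammer, the can and the big ring alone.

Things in the scene. Friction and masses are not known exactly. Their poses are not given: they have to be found in the camera images.
- housing_a: loose green bearing housing, 0.7 kg: a bridge 110 mm long in x, 90 mm high, on two foot flanges (24 mm in x, 90 mm in y, 8 mm thick, centred at x = +-43 mm). Above them it is 56 mm wide in y: grip across this at the middle, z = 40 to 90 mm. Access hole, 24 mm in diameter, down through the 10 mm top plate at x = y = 0. Origin: centre of underside, z up
- bush_a: brass bush, 40 mm in diameter, 30 mm high, 0.22 kg, may be absent (housing_a is then already empty). Origin: centre of underside, z along its axis. Starts stuck in housing_a, its top 79.5 mm above the housing's underside. Sprung balls hold it until pushed down with about 12 N; after some 5 mm it drops free; pushed until its top is at 40 mm it is surely out. It cannot come out upwards
- pocket_a (a point): where bush_a's origin lies while it is stuck: on the axis of housing_a, 49.5 mm above its underside. The pocket, 43 mm wide, is open below at z = 40 mm; under it, between the end legs (x within 45 mm of the middle), is a free space 40 mm high, open to both y sides, into which the bush drops
- housing_b: loose blue bearing housing, 0.7 kg: a bridge 110 mm long in x, 90 mm high, on two foot flanges (24 mm in x, 90 mm in y, 8 mm thick, centred at x = +-43 mm). Above them it is 56 mm wide in y: grip across this at the middle, z = 40 to 90 mm. Access hole, 24 mm in diameter, down through the 10 mm top plate at x = y = 0. Origin: centre of underside, z up
- bush_b: brass bush, 40 mm in diameter, 30 mm high, 0.22 kg, may be absent (housing_b is then already empty). Origin: centre of underside, z along its axis. Starts stuck in housing_b, its top 79.5 mm above the housing's underside. Sprung balls hold it until pushed down with about 12 N; after some 5 mm it drops free; pushed until its top is at 40 mm it is surely out. It cannot come out upwards
- pocket_b (a point): where bush_b's origin lies while it is stuck: on the axis of housing_b, 49.5 mm above its underside. The pocket, 43 mm wide, is open below at z = 40 mm; under it, between the end legs (x within 45 mm of the middle), is a free space 40 mm high, open to both y sides, into which the bush drops
- housing_c: loose grey bearing housing, 0.7 kg: a bridge 110 mm long in x, 90 mm high, on two foot flanges (24 mm in x, 90 mm in y, 8 mm thick, centred at x = +-43 mm). Above them it is 56 mm wide in y: grip across this at the middle, z = 40 to 90 mm. Access hole, 24 mm in diameter, down through the 10 mm top plate at x = y = 0. Origin: centre of underside, z up
- bush_c: brass bush, 40 mm in diameter, 30 mm high, 0.22 kg, may be absent (housing_c is then already empty). Origin: centre of underside, z along its axis. Starts stuck in housing_c, its top 79.5 mm above the housing's underside. Sprung balls hold it until pushed down with about 12 N; after some 5 mm it drops free; pushed until its top is at 40 mm it is surely out. It cannot come out upwards
- pocket_c (a point): where bush_c's origin lies while it is stuck: on the axis of housing_c, 49.5 mm above its underside. The pocket, 43 mm wide, is open below at z = 40 mm; under it, between the end legs (x within 45 mm of the middle), is a free space 40 mm high, open to both y sides, into which the bush drops
- drift: knock-out drift, loose, 0.28 kg, 132 mm long, standing upright in its holder. Origin at the tip (bottom) of its pin, z up along it: steel pin 16 mm in diameter from 0 to 75 mm, collar 40 mm in diameter from 75 to 81 mm, red square handle 26 x 26 mm (sides along its x and y) from 81 to 126 mm, steel cap 30 mm in diameter from 126 to 132 mm
- holder: fixed wooden block, 75 x 75 mm, 85 mm high, with an upright through hole 26 mm in diameter in the middle. The drift hangs in it by its collar, the tip then 10 mm above the bench. Origin at the centre of its underside
- tray: fixed shallow dark steel tray for empty housings, 160 mm in its x and 330 mm in its y (inside 152 x 322 mm), floor 3 mm thick, lip 10 mm high. Three housings fit side by side in it along its y, their long sides across it (along its x), 100 mm apart. Origin at the centre of its underside
- tote: fixed galvanised parts box, open at the top, 170 mm in its x, 180 mm in its y, 60 mm high, walls 5 mm, floor 4 mm thick. Its -x side, towards the robot, is closed by a hinged door. A yellow catch post (26 x 12 mm, 58 mm high) stands just beyond the door's free edge at tote x = -93 mm, y = -104 mm. Origin at the centre of its underside
- tote_door (a joint): hinge angle of the tote's door in rad: 0 shut, growing as the free edge swings out towards the robot, up to 1.5; it stays where it is left. Upright panel 8 mm thick, 168 mm from hinge to free edge, from 4 to 56 mm above the bench. In the last 0.08 rad it rides over a sprung ball catch (about 6 N at the free edge) and then snaps home to 0 and is held
- door_hinge (a point): on the door's upright hinge axis, in the middle of the panel's thickness, 30 mm above the bench: at x = -89 mm, y = +90 mm of the tote
- door_edge (a point): middle of the door's free edge, 168 mm from the hinge axis, 30 mm above the bench
- hammer: bystander: hammer with a wooden handle, 260 mm long, lying on the bench; leave it alone
- oil_can: bystander: red can, 60 mm in diameter, 140 mm high; leave it alone
- big_ring: bystander: steel bearing ring, 84 mm in diameter, 35 mm high; leave it alone
Not all that is in view belongs to the job. Leave any purple look-alike of the housing_a alone.

How it is judged:
By the outcome, as a careful person would: the job done as asked, in the order asked, and still so for the second after the job is handed in, with the robot touching nothing.
Of bush_a, bush_b, bush_c only 1 to 3 are there at a start; the rules pass over those that are not, and their reading is None.
At some moment in a run one of housing_a, housing_b, housing_c may be knocked a few centimetres aside while the robot is not near it.
It also fails if it takes over 210 s, if anything falls off the work surface, if the arm or the gripper's body presses on something with over 40 N, if the wrist force passes 120 N, or if a joint passes its speed limit or range.

## Robot

A 6-joint arm with a two-finger parallel gripper is mounted at the origin on the work surface. World frame = base frame: x ahead of the robot, y to its left, z up, the work surface at z = 0. Lengths are in m, angles in rad, forces in N, time in s.
With the tool pointing down it reaches from about 0.3 to 0.875 m from the base axis. Payload 6.4 kg.
Tool frame: the origin (TCP) lies on the centre line of the jaws, within the pads' length; the fingertips stand ctrl.tip_extent ahead of it and the grasp point (between the pads) lies 8 mm behind it (ctrl.tip_extent is the distance from the TCP to the fingertips, in m); z points along the fingers, y is the line along which they close (so a half turn about z gives the same grasp; the last joint's range is limited). The gripper opens to 85 mm and grips with 20 to 120 N. Pads are 22 mm wide; open, the fingers measure 114 mm over their backs; the gripper's body (76 mm by 85 mm) begins 54 mm behind the grasp point. The pads swing forward as they close: fully open they stand 13 mm farther back than shut.
Start: joints at [1.078, 0.181, 1.607, -0, 1.354, -0.206], TCP at [0.163, 0.552, 0.242] pointing down, gripper open.
Joint ranges: [-2.99, 2.99], [-0.89, 2.07], [0.3, 2.58], [-1.14, 4.28], [0, 2.63], [-3.12, 3.12]. Speed limits (rad/s): [2.57, 2.57, 3.01, 3.14, 3.14, 3.14].

## Interface

Orientations are given as a unit quaternion [w, x, y, z].
In Python, from bench import ctrl gives the robot as it stands.
- The arm moves only by the shell command python3 -m handwheel 'ROWS'. ROWS is JSON, a list of rows, each a list of 7 numbers: the turn, a rotation vector about the tool's x, y, z as a fraction of full scale, then the shift along the tool's x, y, z as a fraction of full scale, then the opening, from 0 (shut) to 1 (fully open). In form: [[rx, ry, rz, x, y, z, jaw], ...]. A call has exactly 8 rows; each row shifts and turns the commanded pose from where the row before left it, along the tool's axes as they then stand; what a row does not reach is not made up. Full scale, the value 1, is 300 mm for a shift and pi rad for a turn. A row lasts 1/10 s, in which the tool goes at most 50 mm and 8.59 degrees, less where a joint would pass 70% of its speed; a pose out of reach is approached as far as the arm can. A call with a number of a shift or a turn outside -1 to 1 is refused whole. A call with a gripper value outside its range is refused whole. The fingers move at their own pace and stop on an object; the grip force is fixed at half the most. Time passes only in rows, so rows that do not move let the fingers close, or fill a call up. It gives the time, the measured TCP pose, the force, the opening and the grip force at its end, in the units of the state.
- ctrl.get_obs(): the state, without advancing time (a new reading comes with each control period).
- ctrl.camera(name): name is "scene" or "top"; returns the picture (480x640x3 uint8, blue, green, red); there is no depth.
- ctrl.camera_model(name): a dict with "camera_matrix" (3x3 intrinsics, pixels), "cam_to_world" (4x4, takes a point from camera to world coordinates). Camera axes: x right, y up, looking along -z (the intrinsics and any distortion apply to the point x, -y, -z); pixel columns grow to the right and rows downward; lengths in m; the calibration is good to about 2 mm. A picture is of the moment at which its call begins. camera_model takes no time and is no camera call.
- ctrl.hand_in(): hands the job in; it is judged then, once.
The state is a dict: "time_s": time; "q": joint angles; "dq": joint speeds; "joint_efforts": joint torques, N m; "eef_pos": TCP position; "eef_rot": TCP orientation; "wrist_force": force on the tool from outside, world axes, zero at the start; "torque": the same for the moment, N m; "opening": opening from 0.0 (shut) to 1.0 (fully open); "grasp_force": force on a finger pad.
Only numpy, scipy, OpenCV 4.12 (cv2) and the standard library are available. Lean on these libraries where they do the work, as an engineer would, in place of code of your own. Each camera call takes 0.05 s, during which the arm holds its last target. There are 200 camera calls.

## Working session

There is one attempt and no reset: what is moved stays moved. The work goes in short steps, Python scripts to look and compute and a shell command to move; the robot and the scene stay as the last step left them, time stands still between calls to the robot, and variables do not carry over. Pictures are saved under pics/ and viewed, at most 14 in all, crops included, and the job is handed in when it is done.

```bash
mkdir -p pics; ls; python3 - <<'E'
from bench import ctrl
import cv2,numpy as np
for n in("scene","top"):
    cv2.imwrite(f"pics/{n}0.png",ctrl.camera(n)); m=ctrl.camera_model(n); print(n,np.round(m["camera_matrix"],1).tolist(),np.round(m["cam_to_world"],3).tolist(),[k for k in m])
o=ctrl.get_obs();print(o,ctrl.tip_extent)
E
```

```text
pics
scene [[505.3, 0.0, 321.4], [0.0, 505.3, 231.9], [0.0, 0.0, 1.0]] [[-0.737, -0.432, 0.52, 1.298], [0.676, -0.486, 0.554, 0.808], [0.014, 0.76, 0.65, 1.001], [0.0, 0.0, 0.0, 1.0]] ['camera_matrix', 'cam_to_world']
top [[436.1, 0.0, 325.1], [0.0, 436.1, 238.1], [0.0, 0.0, 1.0]] [[0.022, 0.992, -0.126, 0.41], [-1.0, 0.022, -0.004, 0.017], [-0.001, 0.126, 0.992, 1.048], [0.0, 0.0, 0.0, 1.0]] ['camera_matrix', 'cam_to_world']
{'time_s': 0.1, 'q': array([ 1.07767800e+00,  1.81476613e-01,  1.60789586e+00, -4.67109993e-07,
        1.35380199e+00, -2.06309053e-01]), 'dq': array([-1.32268516e-03, -1.23953580e-03, -2.14892770e-03,  6.44379440e-05,
       -2.64916877e-03, -5.24890120e-04]), 'joint_efforts': array([ 1.18243333e-04, -4.45873904e+01, -3.52239668e+01, -3.42954709e-04,
        4.00878271e-03, -2.41659620e-05]), 'eef_pos': array([0.16242246, 0.55108841, 0.24147455]), 'eef_rot': array([-2.70772852e-04,  1.42913531e-01,  9.89734862e-01, -7.43110933e-04]), 'wrist_force': array([0.94898351, 0.34876895, 1.19473672]), 'torque': array([-0.00804894, -0.01302532, -0.01688968]), 'grasp_force': 0.0, 'opening': 0.997207764960872} 0.011
```

View pics/scene0.png

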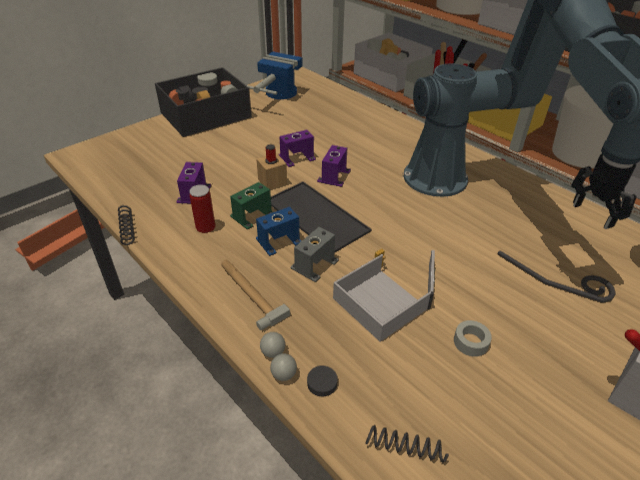

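View pics/top0.png

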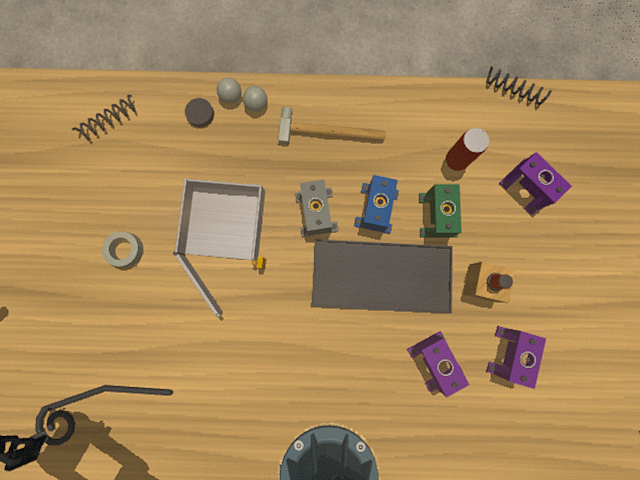

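The top view shows the grey, blue and green housings at about (316,207), (380,202) and (446,210). The holder and drift are at (493,285), the tray at (382,277), and the tote at (222,220) with its door edge at (219,316). Next I'll zoom in to find the holes and corners.

```bash
cat >h.py <<'E'
import cv2,numpy as np
from bench import ctrl
from scipy.spatial.transform import Rotation as R
def ray(n,u,v,z):
    m=ctrl.camera_model(n);K=np.array(m["camera_matrix"]);T=np.array(m["cam_to_world"])
    d=T[:3,:3]@np.array([(u-K[0,2])/K[0,0],-(v-K[1,2])/K[1,1],-1]);o=T[:3,3]
    return (o+d*(z-o[2])/d[2])[:2]
def proj(n,p):
    m=ctrl.camera_model(n);K=np.array(m["camera_matrix"]);T=np.array(m["cam_to_world"])
    c=T[:3,:3].T@(np.array(p)-T[:3,3]);return K[0,2]+K[0,0]*c[0]/-c[2],K[1,2]+K[1,1]*c[1]/c[2]
def go(x,y,z,yaw=None):
    """rest of the way: tool-axis shift in full-scale units; yaw = world angle of the tool's closing line (mod pi)"""
    o=ctrl.get_obs();q=o["eef_rot"];r=R.from_quat(np.r_[q[1:],q[0]])
    d=r.inv().apply(np.array([x,y,z])-o["eef_pos"])
    Y=r.as_matrix()[:,1];cur=np.arctan2(Y[1],Y[0])
    s="shift %s"%np.round(d/.3,4)
    if yaw is not None:
        t=(yaw-cur+np.pi/2)%np.pi-np.pi/2; s+=" rz %.4f (alt %.4f)"%(-t/np.pi,-(t-np.sign(t)*np.pi)/np.pi)
    print(s,"q6 %.2f"%o["q"][5],"tilt z",np.round(r.as_matrix()[:,2],4),"pos",np.round(o["eef_pos"],4),"cur yaw %.3f"%cur)
def hsv(im): return cv2.cvtColor(im,cv2.COLOR_BGR2HSV)
E
python3 - <<'E'
from h import *
a=cv2.imread("pics/top0.png");s=cv2.imread("pics/scene0.png")
c=cv2.resize(a[165:325,290:530],None,fx=3.3,fy=3.3,interpolation=cv2.INTER_CUBIC)[:300*2]
cv2.imwrite("pics/c1.png",c)
c2=cv2.resize(s[125:285,215:375],None,fx=3.7,fy=3.7,interpolation=cv2.INTER_CUBIC);cv2.imwrite("pics/c2.png",c2)
E
```

```text
(no output)
```

View pics/c1.png

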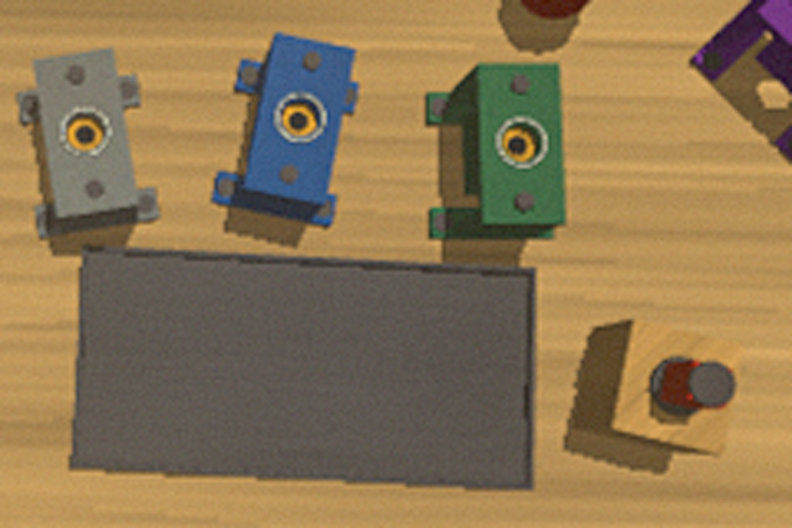

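View pics/c2.png

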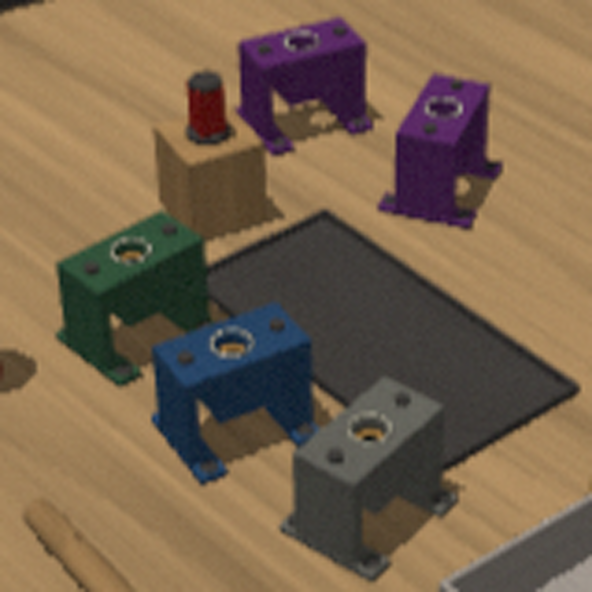

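All three housings hold a bush: brass shows in each hole. In crop c1 (3.3x, offset 290,165) the hole rims are grey (85,132), blue (300,117) and green (521,142). The drift cap is at (712,384), and the tray corners are (87,248), (535,268), (532,488) and (72,468).

```bash
python3 - <<'E'
from h import *
a=cv2.imread("pics/top0.png");s=cv2.imread("pics/scene0.png")
A=cv2.resize(a[170:325,165:275],None,fx=3.8,fy=3.8,interpolation=cv2.INTER_CUBIC)
B=cv2.resize(a[260:310,465:520],None,fx=6.5,fy=6,interpolation=cv2.INTER_CUBIC)[:,:360]
C=cv2.resize(s[140:190,250:300],None,fx=5.7,fy=5.7,interpolation=cv2.INTER_CUBIC)
o=np.zeros((590,800,3),np.uint8);o[:A.shape[0],:A.shape[1]]=A;o[:B.shape[0],430:430+B.shape[1]]=B;o[302:302+C.shape[0],430:430+C.shape[1]]=C;cv2.imwrite("pics/c3.png",o)
P=lambda u,v,z:ray("top",290+(u+.5)/3.3-.5,165+(v+.5)/3.3-.5,z)
for n,h,s1,s2 in(("grey",(85,132),(75,74),(95,188)),("blue",(300,117),(312,61),(288,174)),("green",(521,142),(520,84),(524,202))):
    d=P(*s1,.09)-P(*s2,.09);print(n,P(*h,.09),"screws mid",(P(*s1,.09)+P(*s2,.09))/2,"yaw",np.arctan2(d[1],d[0]))
t=np.array([P(*c,.01) for c in((87,248),(535,268),(532,488),(72,468))]);print("tray",t.mean(0),t.tolist());d=t[1]-t[0]+t[2]-t[3];print("tray y-axis dir",np.arctan2(*-d[::-1])) 
print("cap",P(712,384,.142),"holder corner tops",[P(*c,.085) for c in((632,320),(742,343),(722,455),(613,430))])
E
```

```text
grey [0.60661269 0.04453489] screws mid [0.60750203 0.0445918 ] yaw 0.19565993726725883
blue [ 0.6201844  -0.10100306] screws mid [ 0.62003666 -0.10104504] yaw -0.1984476391322921
green [ 0.6062351  -0.25059094] screws mid [ 0.60577528 -0.2512538 ] yaw 0.020077771420609014
tray [ 0.45469438 -0.11656482] [[0.5373185388803394, 0.04319669384580413], [0.5299090074056425, -0.28189869427067915], [0.37240036342591554, -0.2775040194341812], [0.3791495933028674, 0.04994672748818134]]
tray y-axis dir 1.5491020138870957
cap [ 0.44396726 -0.35356624] holder corner tops [array([ 0.48762764, -0.32466696]), array([ 0.47386334, -0.39775541]), array([ 0.39945941, -0.3821252 ]), array([ 0.41426515, -0.31040556])]
```

View pics/c3.png

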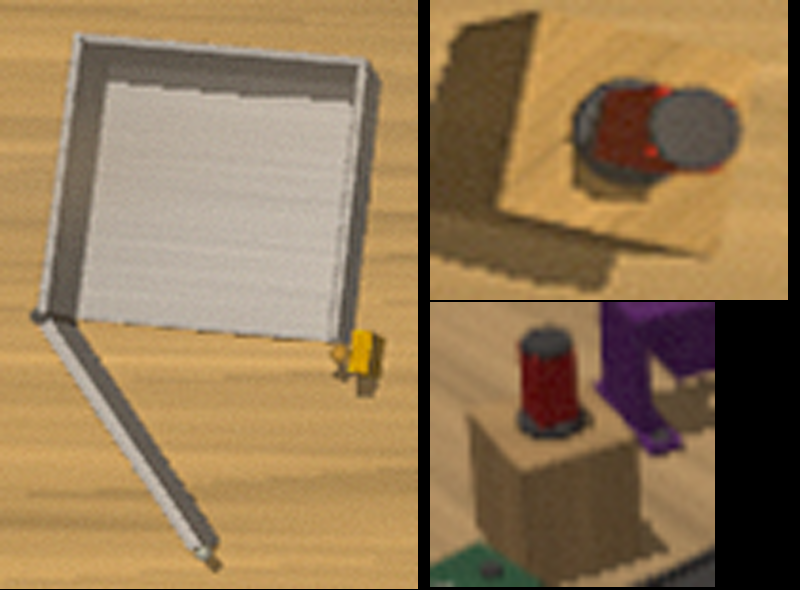

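The tote's rim corners in c3 are (78,37), (367,62), (340,340) and (40,316). The door edge is at (208,553), the catch post at (363,352), and the drift handle is roughly aligned with its holder.

```bash
python3 - <<'E'
from h import *
P=lambda u,v,z:ray("top",165+(u+.5)/3.8-.5,170+(v+.5)/3.8-.5,z)
t=np.array([P(*c,.06) for c in((78,37),(367,62),(340,340),(40,316))]);print("tote",t.mean(0),t.tolist())
print("hinge",P(42,318,.056),"edge",P(208,553,.056),"post",P(363,340,.058))
go(.45,.1,.30)
go(.444,-.3535,.30,-.17+np.pi/2)
E
```

```text
tote [0.5745746  0.26611927] [[0.6658971520622776, 0.3495062877751318], [0.6541477246417738, 0.1721451484694263], [0.4839297609518748, 0.18133542414826023], [0.49432377410502415, 0.36149021651574753]]
hinge [0.49348828 0.3616027 ] edge [0.35664353 0.25449617] post [0.48438571 0.1679033 ]
shift [-1.3447 -1.1713 -0.1937] q6 -0.21 tilt z [-7.0e-04 -1.4e-03 -1.0e+00] pos [0.1624 0.5511 0.2415] cur yaw 1.284
shift [-1.7532 -2.6269 -0.1916] rz -0.0372 (alt 0.9628) q6 -0.21 tilt z [-7.0e-04 -1.4e-03 -1.0e+00] pos [0.1624 0.5511 0.2415] cur yaw 1.284
```

```bash
python3 -m handwheel '[[0,0,0,-0.112,-0.0976,-0.0160,1],[0,0,0,-0.112,-0.0976,-0.0160,1],[0,0,0,-0.112,-0.0976,-0.0160,1],[0,0,0,-0.112,-0.0976,-0.0160,1],[0,0,0,-0.112,-0.0976,-0.0160,1],[0,0,0,-0.112,-0.0976,-0.0160,1],[0,0,0,-0.112,-0.0976,-0.0160,1],[0,0,0,-0.112,-0.0976,-0.0160,1]]' | head -c 600
python3 -m handwheel '[[0,0,0,-0.112,-0.0976,-0.0160,1],[0,0,0,-0.112,-0.0976,-0.0160,1],[0,0,0,-0.112,-0.0976,-0.0160,1],[0,0,0,-0.112,-0.0976,-0.0160,1],[0,0,0,-0.0408,-0.1456,0,1],[0,0,0,-0.0408,-0.1456,0,1],[0,0,0,-0.0408,-0.1456,0,1],[0,0,0,-0.0408,-0.1456,0,1]]'
python3 -m handwheel '[[0,0,0,-0.0408,-0.1456,0,1],[0,0,0,-0.0408,-0.1456,0,1],[0,0,0,-0.0408,-0.1456,0,1],[0,0,0,-0.0408,-0.1456,0,1],[0,0,0,-0.0408,-0.1456,0,1],[0,0,0,-0.0408,-0.1456,0,1],[0,0,-0.0372,0,0,0,0.7],[0,0,0,0,0,0,0.7]]'
python3 -c "
from h import *
go(.444,-.3535,.22,-.17+np.pi/2)"
```

```text
time_s: 0.9
eef_pos: [0.3546, 0.2492, 0.2807]
eef_rot: [-0.0, 0.143, 0.99, 0.0]
wrist_force: [0.6, 1.3, -0.2]
opening: 0.997
grasp_force: 0.0
time_s: 1.7
eef_pos: [0.447, -0.0827, 0.2996]
eef_rot: [-0.0, 0.143, 0.99, 0.0]
wrist_force: [1.5, 1.1, 0.1]
opening: 0.997
grasp_force: 0.0
time_s: 2.5
eef_pos: [0.4431, -0.3541, 0.2988]
eef_rot: [-0.001, 0.085, 0.996, 0.001]
wrist_force: [0.5, 0.3, -0.6]
opening: 0.712
grasp_force: 0.0
shift [-0.0029  0.002   0.2627] rz -0.0003 (alt 0.9997) q6 -2.28 tilt z [-0.0012  0.0017 -1.    ] pos [ 0.4431 -0.3541  0.2988] cur yaw 1.400
```

```bash
python3 -m handwheel '[[0,0,0,-0.003,0.002,0.15,0.7],[0,0,0,0,0,0.15,0.7],[0,0,0,0,0,0.15,0.7],[0,0,0,0,0,0.12,0.7],[0,0,0,0,0,0.07,0.7],[0,0,0,0,0,0,0.7],[0,0,0,0,0,0,0],[0,0,0,0,0,0,0]]'
python3 -m handwheel '[[0,0,0,0,0,0,0],[0,0,0,0,0,0,0],[0,0,0,0,0,0,0],[0,0,0,0,0,0,0],[0,0,0,0,0,0,0],[0,0,0,0,0,-0.05,0],[0,0,0,0,0,-0.1,0],[0,0,0,0,0,-0.1,0]]'
python3 -m handwheel '[[0,0,0,0,0,-0.15,0],[0,0,0,0,0,-0.15,0],[0,0,0,0,0,-0.08,0],[0,0,0,0,0,0,0],[0,0,0,0,0,0,0],[0,0,0,0,0,0,0],[0,0,0,0,0,0,0],[0,0,0,0,0,0,0]]'
python3 - <<'E'
from h import *
a=ctrl.camera("top");s=ctrl.camera("scene");cv2.imwrite("pics/top1.png",a);cv2.imwrite("pics/scene1.png",s)
o=ctrl.get_obs();p=o["eef_pos"]-np.array([0,0,.09])
def crop(n,im,w=60):
    u,v=map(int,proj(n,p));c=im[max(0,v-w):v+w,max(0,u-w):u+w];print(n,u-w,v-w);return cv2.resize(c,(390,390),interpolation=cv2.INTER_CUBIC)
cv2.imwrite("pics/c4.png",np.hstack([crop("top",a),crop("scene",s)]))
go(.6062,-.2506,.30)
E
```

```text
time_s: 3.3
eef_pos: [0.4459, -0.3535, 0.11]
eef_rot: [0.001, 0.085, 0.996, -0.001]
wrist_force: [-0.0, -1.2, 0.1]
opening: 0.372
grasp_force: 0.1
time_s: 4.1
eef_pos: [0.4442, -0.3521, 0.1837]
eef_rot: [-0.001, 0.085, 0.996, 0.001]
wrist_force: [-0.4, -0.2, -2.4]
opening: 0.299
grasp_force: 67.4
time_s: 4.9
eef_pos: [0.4444, -0.3522, 0.2952]
eef_rot: [-0.001, 0.085, 0.996, 0.001]
wrist_force: [-0.5, -0.3, -3.0]
opening: 0.298
grasp_force: 67.6
top 458 219
scene 208 68
shift [-0.4735  0.4257 -0.0137] q6 -2.28 tilt z [-0.0011  0.0013 -1.    ] pos [ 0.4446 -0.3524  0.2959] cur yaw 1.401
```

View pics/c4.png

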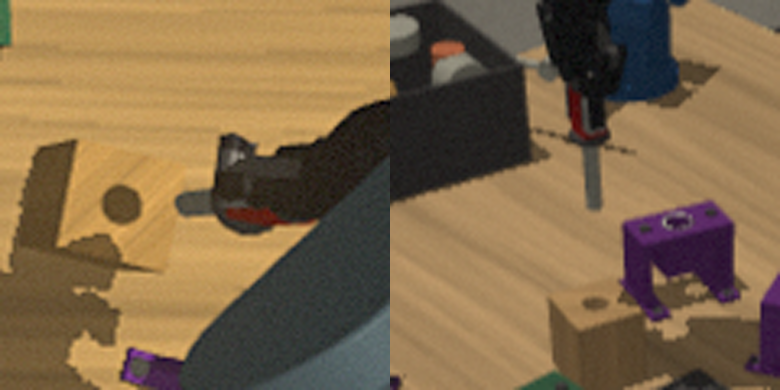

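The drift is held upright. In c4 (3.25x) the pin tip is at about (180,203) in the top view and (204,207) in the scene half. The holder hole is at (122,205).

```bash
python3 - <<'E'
from h import *
f=lambda n,u,v,z,o:np.round(ray(n,o[0]+u/3.25,o[1]+v/3.25,z),4)
print("scene tip",f("scene",204,203,.200,(208,68)),"top tip",f("top",186,203,.200,(458,219)),"mid pin scene",f("scene",202,172,.23,(208,68)))
print("hole",f("top",122,205,.085,(458,219)),f("scene",206,302,.085,(208,68)))
# fresh position of green hole: bright ring pixels near the old place
for nm in("top","scene"):
    im=cv2.imread(f"pics/{nm}1.png")
    for n,p in(("grey",(.607,.0445)),("blue",(.620,-.101)),("green",(.606,-.2508))):
        u,v=proj(nm,(*p,.09));u0,v0=int(u)-12,int(v)-12
        c=hsv(im[v0:v0+25,u0:u0+25]);m=((c[...,1]<60)&(c[...,2]>140)).astype(np.uint8)
        pts=cv2.findNonZero(m)
        if pts is None or len(pts)<6: print(nm,n,"none");continue
        q=pts[:,0,:].astype(np.float32);e=cv2.fitEllipse(q);print(nm,n,len(q),np.round(e[0],1),np.round(e[1],1),np.round(ray(nm,u0+e[0][0],v0+e[0][1],.09),4))
E
```

```text
scene tip [ 0.4421 -0.3462] top tip [ 0.4413 -0.3488] mid pin scene [ 0.4383 -0.3517]
hole [ 0.4433 -0.3552] [ 0.4437 -0.3503]
top grey 73 [12.2 12.3] [14.2 15.3] [0.6073 0.0451]
top blue 62 [13.4 13. ] [12.9 19.7] [ 0.6182 -0.1028]
top green 60 [12.7 12.7] [14.1 14.6] [ 0.6063 -0.251 ]
scene grey none
scene blue none
scene green none
```

```bash
python3 -m handwheel '[[0,0,0,-0.119,0.105,0,0],[0,0,0,-0.119,0.105,0,0],[0,0,0,-0.119,0.105,0,0],[0,0,0,-0.119,0.105,0,0],[0,0,0,-0.003,0.001,0.09,0],[0,0,0,0,0,0.11,0],[0,0,0,0,0,0.08,0],[0,0,0,0,0,0,0]]'
cat >>h.py <<'E'
def tiplook(name,tipz,w=30):
    a=ctrl.camera("top");s=ctrl.camera("scene");o=ctrl.get_obs();p=o["eef_pos"].copy();p[2]=tipz;out=[]
    for n,im in(("top",a),("scene",s)):
        u,v=map(int,proj(n,p));print(n,"origin",u-w,v-w,"scale",390/(2*w));out.append(cv2.resize(im[v-w:v+w,u-w:u+w],(390,390),interpolation=cv2.INTER_CUBIC))
    cv2.imwrite(f"pics/{name}.png",np.hstack(out));cv2.imwrite(f"pics/{name}_t.png",a);cv2.imwrite(f"pics/{name}_s.png",s)
E
python3 -c "
from h import *
go(.608,-.252,.207);tiplook('g1',.11)"
```

```text
time_s: 5.8
eef_pos: [0.6054, -0.2507, 0.2075]
eef_rot: [-0.004, 0.085, 0.996, 0.002]
wrist_force: [-0.7, 0.4, -2.7]
opening: 0.299
grasp_force: 67.0
shift [-0.0091 -0.0027  0.0014] q6 -1.97 tilt z [-0.0079  0.0051 -1.    ] pos [ 0.6054 -0.2507  0.2075] cur yaw 1.401
top origin 420 175 scale 6.5
scene origin 218 156 scale 6.5
```

View pics/g1.png

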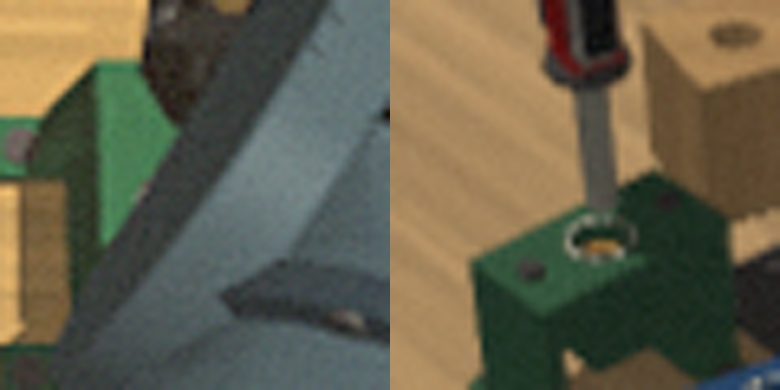

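In the scene half of g1 the pin tip is at (212,204) and the hole ring is centred at (210,238). The top view is blocked by the arm.

```bash
python3 -c "
from h import *
f=lambda u,v,z:np.round(ray('scene',218+u/6.5,156+v/6.5,z),4)
print('ring',f(210,238,.09),'tip',f(212,204,.1107),'diff',f(210,238,.09)-f(212,204,.1107))
go(.6062,-.2508,.1107+.0968)"
```

```text
ring [ 0.6063 -0.2468] tip [ 0.6054 -0.2437] diff [ 0.0009 -0.0031]
shift [0.006  0.0048 0.0178] q6 -1.97 tilt z [-8.e-04  5.e-04 -1.e+00] pos [ 0.6077 -0.2525  0.2128] cur yaw 1.401
```

```bash
cat >>h.py <<'E'
def pinfit(tcp_to_tip=.0968):
    """scene view: fit the pin's centre line and end; offset of tip in world from its expected place under the TCP"""
    im=ctrl.camera("scene");o=ctrl.get_obs();p=o["eef_pos"];z=p[2]-tcp_to_tip
    u,v=proj("scene",(p[0],p[1],z));u0,v0=int(u)-20,int(v)-25
    g=cv2.resize(im[v0:v0+40,u0:u0+40],None,fx=15,fy=15,interpolation=cv2.INTER_CUBIC)
    x,y=u-u0,v-v0
    cv2.circle(g,(int((x+.5)*15),int((y+.5)*15)),4,(0,0,255),-1)
    b=proj("scene",(p[0],p[1],z+.06));cv2.line(g,(int((x+.5)*15),int((y+.5)*15)),(int((b[0]-u0+.5)*15),int((b[1]-v0+.5)*15)),(0,0,255),1)
    return g,(u0,v0),p,z
E
python3 -c "
from h import *
g,o,p,z=pinfit();cv2.imwrite('pics/p1.png',g);print(o,p,z)"
```

```text
(227, 159) [ 0.60843005 -0.25303116  0.21431871] 0.11751870700237046
```

View pics/p1.png

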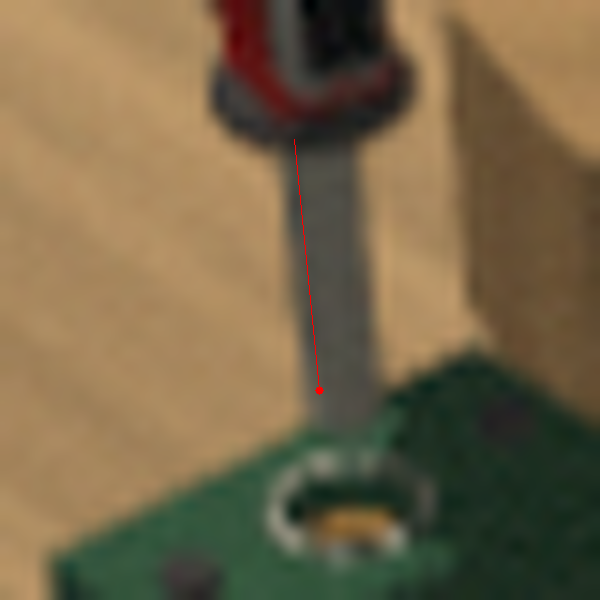

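In p1 (15x, offset 227,159) the pin is vertical, with its tip centre at about (344,415). The ring is centred at (352,503).

```bash
python3 -c "
from h import *
o=(227,159)
f=lambda p:np.round([(a-b+.5)*15 for a,b in zip(proj('scene',p),o)])
print('ring expected',f((.6063,-.251,.09)),'seen 352 503')
print('tip expected',f((.608,-.2525,.1165)),'seen 344 415')
for d in((.005,0,0),(0,.005,0),(0,0,.005)): print(d,f(np.array((.608,-.2525,.1165))+d))
for i in range(3): print(ctrl.get_obs()['eef_pos'])
"
```

```text
ring expected [345. 503.] seen 352 503
tip expected [323. 395.] seen 344 415
(0.005, 0, 0) [303. 405.]
(0, 0.005, 0) [338. 406.]
(0, 0, 0.005) [321. 375.]
[ 0.60843005 -0.25303116  0.21431871]
[ 0.60843005 -0.25303116  0.21431871]
[ 0.60843005 -0.25303116  0.21431871]
```

```bash
python3 -m handwheel '[[0,0,0,0,-0.004,0.02,0],[0,0,0,0,0,0.02,0],[0,0,0,0,0,0.02,0],[0,0,0,0,0,0.02,0],[0,0,0,0,0,0.015,0],[0,0,0,0,0,0.01,0],[0,0,0,0,0,0,0],[0,0,0,0,0,0,0]]'
```

```text
time_s: 6.75
eef_pos: [0.6077, -0.2537, 0.1814]
eef_rot: [0.0, 0.085, 0.996, 0.0]
wrist_force: [-0.8, 0.7, -2.5]
opening: 0.299
grasp_force: 67.1
```

```bash
python3 -m handwheel '[[0,0,0,0,0,0.015,0],[0,0,0,0,0,0.015,0],[0,0,0,0,0,0.015,0],[0,0,0,0,0,0.015,0],[0,0,0,0,0,0.015,0],[0,0,0,0,0,0.015,0],[0,0,0,0,0,0,0],[0,0,0,0,0,0,0]]'
python3 -m handwheel '[[0,0,0,0,0,0.015,0],[0,0,0,0,0,0.015,0],[0,0,0,0,0,0.015,0],[0,0,0,0,0,0.01,0],[0,0,0,0,0,0.008,0],[0,0,0,0,0,0,0],[0,0,0,0,0,0,0],[0,0,0,0,0,0,0]]'
```

```text
time_s: 7.55
eef_pos: [0.6069, -0.2529, 0.153]
eef_rot: [-0.001, 0.085, 0.996, 0.001]
wrist_force: [0.4, -0.7, -3.2]
opening: 0.297
grasp_force: 67.2
time_s: 8.35
eef_pos: [0.6078, -0.2538, 0.1358]
eef_rot: [0.0, 0.085, 0.996, -0.0]
wrist_force: [-0.2, -0.2, -2.6]
opening: 0.296
grasp_force: 67.3
```

```bash
python3 -m handwheel '[[0,0,0,0,0,0.01,0],[0,0,0,0,0,0,0],[0,0,0,0,0,-0.05,0],[0,0,0,0,0,-0.1,0],[0,0,0,0,0,-0.12,0],[0,0,0,0,0,-0.12,0],[0,0,0,0,0,0,0],[0,0,0,0,0,0,0]]'
cat >>h.py <<'E'
def rings(im=None):
    im=ctrl.camera("top") if im is None else im
    H=hsv(im);m=((H[...,1]<60)&(H[...,2]>140)).astype(np.uint8)*255
    br=cv2.inRange(H,(15,140,150),(35,255,255))
    for n,p in(("grey",(.607,.0448)),("blue",(.6195,-.102)),("green",(.6062,-.251))):
        u,v=proj("top",(*p,.09));u0,v0=int(u)-14,int(v)-14
        q=cv2.findNonZero(m[v0:v0+29,u0:u0+29])
        if q is None or len(q)<20: print(n,"hidden");continue
        c,r=cv2.minEnclosingCircle(q);e=cv2.fitEllipse(q)
        print(n,len(q),"r%.1f"%r,np.round(ray("top",u0+c[0],v0+c[1],.09),4),np.round(ray("top",u0+e[0][0],v0+e[0][1],.09),4),"brass",int((br[v0+5:v0+24,u0+5:u0+24]>0).sum()))
    return im
E
python3 -c "
from h import *
cv2.imwrite('pics/t2.png',rings());go(.621,-.105,.23)"
```

```text
time_s: 9.15
eef_pos: [0.6082, -0.254, 0.2515]
eef_rot: [0.002, 0.085, 0.996, -0.001]
wrist_force: [-0.3, -0.1, -4.1]
opening: 0.296
grasp_force: 67.5
grey 550 r19.5 [0.6086 0.046 ] [0.6077 0.045 ] brass 55
blue 81 r11.7 [ 0.6132 -0.107 ] [ 0.6179 -0.1045] brass 50
green 29 r6.5 [ 0.611  -0.2439] [ 0.6104 -0.2458] brass 0
shift [0.0386 0.4955 0.0647] q6 -1.98 tilt z [-3.e-04  2.e-04 -1.e+00] pos [ 0.6073 -0.2535  0.2494] cur yaw 1.401
```

```bash
python3 -m handwheel '[[0,0,0,0.01,0.125,0,0],[0,0,0,0.01,0.125,0,0],[0,0,0,0.01,0.125,0,0],[0,0,0,0.0086,0.124,0,0],[0,0,0,0,0,0,0],[0,0,0,0,0,0.06,0],[0,0,0,0,0,0.06,0],[0,0,0,0,0,0,0]]'
python3 -m handwheel '[[0,0,0,0,0,0.03,0],[0,0,0,0,0,0.015,0],[0,0,0,0,0,0.015,0],[0,0,0,0,0,0.01,0],[0,0,0,0,0,0.01,0],[0,0,0,0,0,0.008,0],[0,0,0,0,0,0,0],[0,0,0,0,0,0,0]]'
python3 -c "
from h import *
g,o,p,z=pinfit();cv2.imwrite('pics/p2.png',g);print(o,p,z);go(.6213,-.104,.18)
print([np.round([(a-b+.5)*15 for a,b in zip(proj('scene',q),o)]) for q in((.6198,-.1012,.09),)])"
```

```text
time_s: 10.0
eef_pos: [0.6187, -0.1034, 0.2085]
eef_rot: [-0.004, 0.085, 0.996, 0.001]
wrist_force: [-0.5, 0.6, -4.5]
opening: 0.301
grasp_force: 67.3
time_s: 10.8
eef_pos: [0.6216, -0.1042, 0.1872]
eef_rot: [0.0, 0.085, 0.996, -0.0]
wrist_force: [-0.3, -0.6, -3.1]
opening: 0.301
grasp_force: 67.4
(255, 191) [ 0.621654   -0.10421893  0.18734209] 0.09054208619759313
shift [0.0013 0.0005 0.0245] q6 -1.75 tilt z [ 4.e-04 -2.e-04 -1.e+00] pos [ 0.6217 -0.1042  0.1873] cur yaw 1.401
[array([336., 397.])]
```

View pics/p2.png

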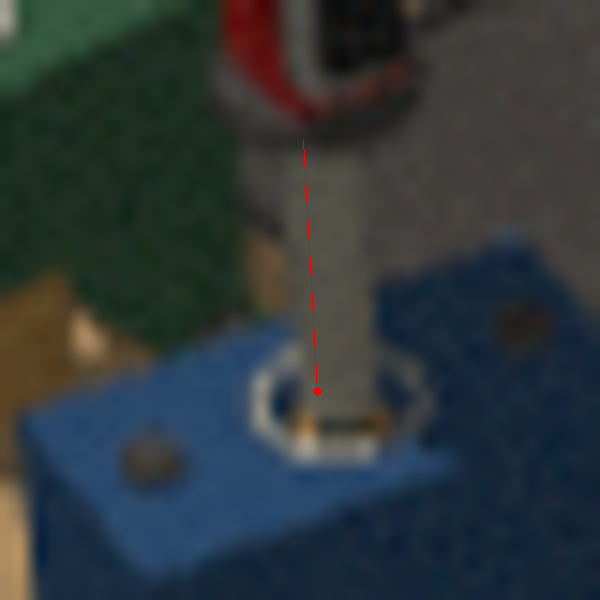

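In p2 the pin (340,410) is centred in the blue ring (345,405), so I'll push.

```bash
python3 -m handwheel '[[0,0,0,0,0,0.015,0],[0,0,0,0,0,0.015,0],[0,0,0,0,0,0.015,0],[0,0,0,0,0,0.015,0],[0,0,0,0,0,0.015,0],[0,0,0,0,0,0.015,0],[0,0,0,0,0,0.015,0],[0,0,0,0,0,0.015,0]]'
python3 -m handwheel '[[0,0,0,0,0,0.015,0],[0,0,0,0,0,0.015,0],[0,0,0,0,0,0.015,0],[0,0,0,0,0,0.015,0],[0,0,0,0,0,0.005,0],[0,0,0,0,0,0,0],[0,0,0,0,0,-0.05,0],[0,0,0,0,0,-0.05,0]]'
python3 -m handwheel '[[0,0,0,0,0,-0.1,0],[0,0,0,0,0,-0.1,0],[0,0,0,0,0,-0.1,0],[0,0,0,0,0,0,0],[0,0,0,0,0,0,0],[0,0,0,0,0,0,0],[0,0,0,0,0,0,0],[0,0,0,0,0,0,0]]'
python3 -c "
from h import *
cv2.imwrite('pics/t3.png',rings());go(.6085,.042,.23)"
```

```text
time_s: 11.65
eef_pos: [0.6211, -0.104, 0.1501]
eef_rot: [-0.001, 0.085, 0.996, 0.0]
wrist_force: [-0.3, -0.5, -3.1]
opening: 0.296
grasp_force: 67.5
time_s: 12.45
eef_pos: [0.6215, -0.1042, 0.1628]
eef_rot: [-0.0, 0.085, 0.996, 0.0]
wrist_force: [0.3, -0.0, -1.9]
opening: 0.297
grasp_force: 67.3
time_s: 13.25
eef_pos: [0.6209, -0.104, 0.2501]
eef_rot: [-0.001, 0.085, 0.996, 0.0]
wrist_force: [0.2, -0.6, -3.9]
opening: 0.3
grasp_force: 67.6
grey 509 r19.8 [0.6081 0.0455] [0.6077 0.045 ] brass 54
blue 20 r10.1 [ 0.6217 -0.1076] [ 0.6254 -0.1061] brass 0
green hidden
shift [0.1233 0.4727 0.0682] q6 -1.76 tilt z [-2.e-03  7.e-04 -1.e+00] pos [ 0.621  -0.104   0.2503] cur yaw 1.401
```

```bash
python3 -m handwheel '[[0,0,0,0.031,0.118,0,0],[0,0,0,0.031,0.118,0,0],[0,0,0,0.031,0.118,0,0],[0,0,0,0.0303,0.118,0,0],[0,0,0,0,0,0,0],[0,0,0,0,0,0.06,0],[0,0,0,0,0,0.06,0],[0,0,0,0,0,0,0]]'
python3 -m handwheel '[[0,0,0,0,0,0.03,0],[0,0,0,0,0,0.015,0],[0,0,0,0,0,0.015,0],[0,0,0,0,0,0.01,0],[0,0,0,0,0,0.01,0],[0,0,0,0,0,0.01,0],[0,0,0,0,0,0,0],[0,0,0,0,0,0,0]]'
python3 -c "
from h import *
g,o,p,z=pinfit();cv2.imwrite('pics/p3.png',np.hstack([g[:,:400],cv2.imread('pics/p2.png')[:,200:]])) if 0 else cv2.imwrite('pics/p3.png',g);cv2.imwrite('pics/s3.png',ctrl.camera('scene'));print(o,p,z)
im=cv2.imread('pics/s3.png')[180:280,215:365];cv2.imwrite('pics/c5.png',cv2.resize(im,None,fx=5.3,fy=5.3,interpolation=cv2.INTER_CUBIC))"
```

```text
time_s: 14.1
eef_pos: [0.6071, 0.0414, 0.2122]
eef_rot: [-0.003, 0.085, 0.996, -0.0]
wrist_force: [-0.5, -0.8, -2.8]
opening: 0.291
grasp_force: 67.4
time_s: 14.9
eef_pos: [0.609, 0.0417, 0.1887]
eef_rot: [0.0, 0.085, 0.996, -0.0]
wrist_force: [0.3, 0.2, -3.1]
opening: 0.3
grasp_force: 67.5
(292, 214) [0.60908899 0.04162628 0.1887828 ] 0.09198280064931319
```

View pics/c5.png

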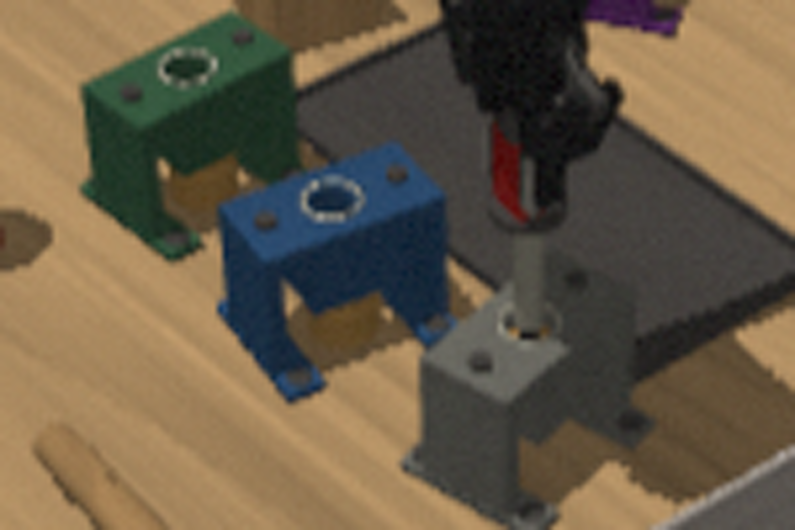

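c5 shows the green and blue bushes lying under their housings with the holes empty. The pin is centred in the grey ring at (527,325).

```bash
python3 -m handwheel '[[0,0,0,0,0,0.015,0],[0,0,0,0,0,0.015,0],[0,0,0,0,0,0.015,0],[0,0,0,0,0,0.015,0],[0,0,0,0,0,0.015,0],[0,0,0,0,0,0.015,0],[0,0,0,0,0,0.015,0],[0,0,0,0,0,0.015,0]]'
python3 -m handwheel '[[0,0,0,0,0,0.015,0],[0,0,0,0,0,0.015,0],[0,0,0,0,0,0.015,0],[0,0,0,0,0,0.015,0],[0,0,0,0,0,0.008,0],[0,0,0,0,0,0,0],[0,0,0,0,0,-0.05,0],[0,0,0,0,0,-0.05,0]]'
python3 -m handwheel '[[0,0,0,0,0,-0.1,0],[0,0,0,0,0,-0.1,0],[0,0,0,0,0,-0.1,0],[0,0,0,0,0,-0.1,0],[0,0,0,0,0,0,0],[0,0,0,0,0,0,0],[0,0,0,0,0,0,0],[0,0,0,0,0,0,0]]'
python3 -c "
from h import *
go(.4447,-.3565,.24)"
```

```text
time_s: 15.8
eef_pos: [0.6087, 0.0417, 0.1518]
eef_rot: [-0.0, 0.085, 0.996, 0.0]
wrist_force: [-0.4, 1.1, -2.5]
opening: 0.299
grasp_force: 67.5
time_s: 16.6
eef_pos: [0.6091, 0.0416, 0.1634]
eef_rot: [-0.0, 0.085, 0.996, 0.0]
wrist_force: [-0.2, 0.4, -3.5]
opening: 0.298
grasp_force: 67.4
time_s: 17.4
eef_pos: [0.608, 0.0417, 0.2803]
eef_rot: [-0.002, 0.085, 0.996, 0.0]
wrist_force: [0.6, 0.2, -2.4]
opening: 0.299
grasp_force: 67.7
shift [ 0.3116 -1.4004  0.1354] q6 -1.53 tilt z [-3.3e-03  4.0e-04 -1.0e+00] pos [0.608  0.0417 0.2803] cur yaw 1.401
```

```bash
python3 -m handwheel '[[0,0,0,0.0312,-0.14,0,0],[0,0,0,0.0312,-0.14,0,0],[0,0,0,0.0312,-0.14,0,0],[0,0,0,0.0312,-0.14,0,0],[0,0,0,0.0312,-0.14,0,0],[0,0,0,0.0312,-0.14,0,0],[0,0,0,0.0312,-0.14,0,0],[0,0,0,0.0312,-0.14,0,0]]'
python3 -m handwheel '[[0,0,0,0.0312,-0.14,0,0],[0,0,0,0.0312,-0.14,0,0],[0,0,0,0,0,0,0],[0,0,0,0,0,0.1,0],[0,0,0,0,0,0.1,0],[0,0,0,0,0,0.08,0],[0,0,0,0,0,0,0],[0,0,0,0,0,0,0]]'
python3 -c "
from h import *
g,o,p,z=pinfit();cv2.imwrite('pics/p4.png',g);print(o,p,z);go(.4447,-.3565,.107)
print([np.round([(a-b+.5)*15 for a,b in zip(proj('scene',q),o)]) for q in((.4435,-.3542,.085),(p[0]-.0015,p[1]+.003,z-.004))])"
```

```text
time_s: 18.2
eef_pos: [0.4771, -0.2779, 0.2809]
eef_rot: [-0.001, 0.085, 0.996, 0.001]
wrist_force: [0.5, -0.1, -3.3]
opening: 0.3
grasp_force: 67.7
time_s: 19.0
eef_pos: [0.4457, -0.3558, 0.1977]
eef_rot: [-0.001, 0.085, 0.996, 0.001]
wrist_force: [0.7, 0.7, -1.9]
opening: 0.296
grasp_force: 67.8
(249, 130) [ 0.44622336 -0.35658388  0.19903487] 0.10223486597205655
shift [ 0.0052 -0.0004  0.3068] q6 -2.28 tilt z [ 5.e-04 -6.e-04 -1.e+00] pos [ 0.4462 -0.3566  0.199 ] cur yaw 1.401
[array([333., 464.]), array([328., 416.])]
```

View pics/p4.png

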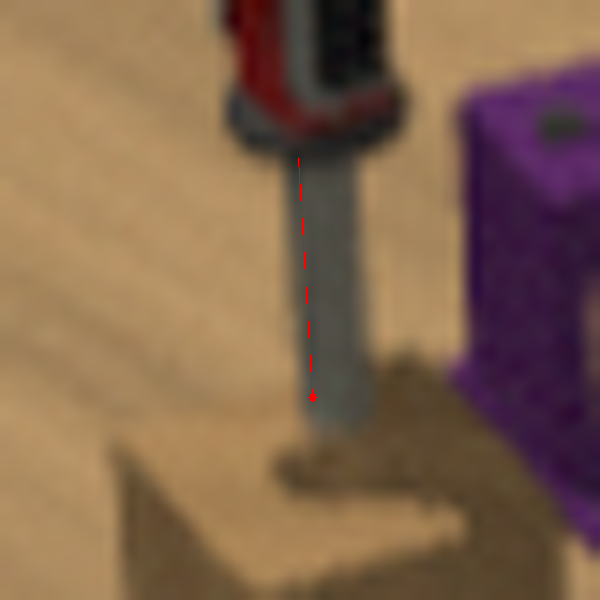

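Tip (337,413) against hole (325,464) in p4: aligned to about 2 mm, which is inside the 5 mm clearance.

```bash
python3 -m handwheel '[[0,0,0,-0.002,-0.004,0.015,0],[0,0,0,0,0,0.015,0],[0,0,0,0,0,0.015,0],[0,0,0,0,0,0.015,0],[0,0,0,0,0,0.015,0],[0,0,0,0,0,0.015,0],[0,0,0,0,0,0,0],[0,0,0,0,0,0,0]]'
```

```text
time_s: 19.85
eef_pos: [0.446, -0.3577, 0.171]
eef_rot: [-0.0, 0.085, 0.996, 0.0]
wrist_force: [-0.2, 0.2, -2.2]
opening: 0.299
grasp_force: 67.9
```

```bash
python3 -m handwheel '[[0,0,0,0,0,0.04,0],[0,0,0,0,0,0.04,0],[0,0,0,0,0,0.04,0],[0,0,0,0,0,0.03,0],[0,0,0,0,0,0.02,0],[0,0,0,0,0,0.015,0],[0,0,0,0,0,0,0],[0,0,0,0,0,0,0]]'
```

```text
time_s: 20.65
eef_pos: [0.4463, -0.358, 0.116]
eef_rot: [0.0, 0.085, 0.996, -0.0]
wrist_force: [0.0, 0.3, -2.8]
opening: 0.3
grasp_force: 68.1
```

```bash
python3 -m handwheel '[[0,0,0,0,0,0.008,0],[0,0,0,0,0,0.008,0],[0,0,0,0,0,0.004,0],[0,0,0,0,0,0,0],[0,0,0,0,0,0,0.3],[0,0,0,0,0,0,0.6],[0,0,0,0,0,0,0.7],[0,0,0,0,0,0,0.7]]'
python3 -m handwheel '[[0,0,0,0,0,-0.05,0.7],[0,0,0,0,0,-0.1,0.7],[0,0,0,0,0,-0.12,0.7],[0,0,0,0,0,-0.15,0.7],[0,0,0,0,0,-0.15,0.7],[0,0,0,0,0,-0.1,1],[0,0,0,0,0,0,1],[0,0,0,0,0,0,1]]'
python3 -c "
from h import *
cv2.imwrite('pics/s5.png',ctrl.camera('scene'));a=rings();cv2.imwrite('pics/t5.png',a)
go(.6060,-.251,.25,.02+np.pi/2)
A=cv2.resize(a[165:315,290:530],None,fx=3.3,fy=3.3,interpolation=cv2.INTER_CUBIC);B=cv2.imread('pics/s5.png')[130:200,230:310]
A=A[:,:792];B=cv2.resize(B,(100,88))
cv2.imwrite('pics/c6.png',np.vstack([A,np.hstack([cv2.resize(cv2.imread('pics/s5.png')[140:180,200:380],(460,102)),np.zeros((102,332,3),np.uint8)])]))"
```

```text
time_s: 21.45
eef_pos: [0.4461, -0.358, 0.1097]
eef_rot: [0.0, 0.085, 0.996, -0.0]
wrist_force: [-0.4, -1.3, -2.2]
opening: 0.698
grasp_force: 1.3
time_s: 22.25
eef_pos: [0.4464, -0.358, 0.3127]
eef_rot: [0.001, 0.085, 0.996, -0.001]
wrist_force: [-0.5, 0.5, 0.1]
opening: 1.0
grasp_force: 0.0
grey 91 r19.1 [0.6104 0.0455] [0.6032 0.0432] brass 2
blue 58 r11.7 [ 0.6132 -0.107 ] [ 0.6178 -0.1041] brass 0
green 65 r7.8 [ 0.6065 -0.2508] [ 0.6064 -0.2509] brass 2
shift [-0.4671  0.4388  0.1996] rz -0.0604 (alt 0.9396) q6 -2.28 tilt z [-0.001   0.0014 -1.    ] pos [ 0.4457 -0.3572  0.3099] cur yaw 1.401
```

View pics/c6.png

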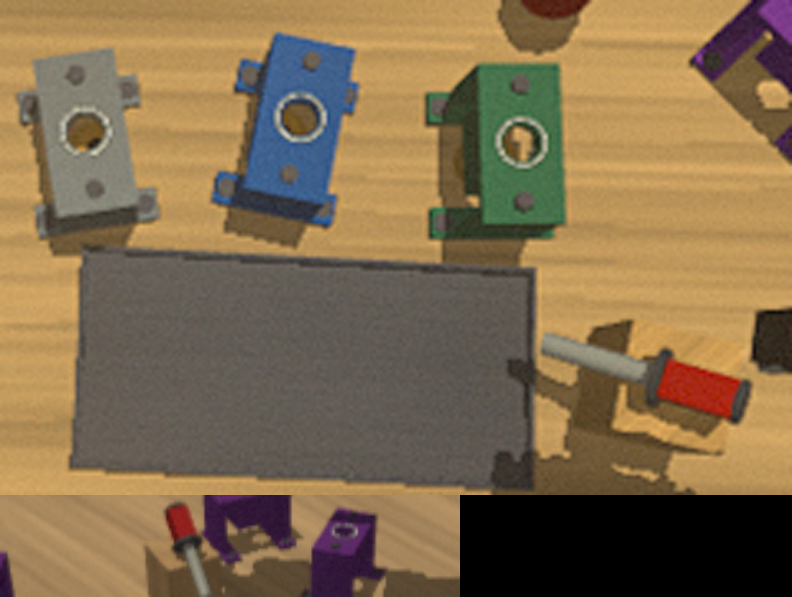

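c6 shows the drift was lost on release. It now lies on top of the holder, pin pointing left (tip (545,345), collar (658,378), cap (742,400)). I need its pose from both views.

```bash
cat >>h.py <<'E'
def tri(p1,p2):
    A=[];b=[]
    for n,(u,v) in(("top",p1),("scene",p2)):
        a=np.r_[ray(n,u,v,0),0];d=np.r_[ray(n,u,v,1),1]-a;d/=np.linalg.norm(d);M=np.eye(3)-np.outer(d,d);A.append(M);b.append(M@a)
    x=np.linalg.solve(sum(A),sum(b));r=[np.linalg.norm(M@x-c) for M,c in zip(A,b)];return np.round(x,4),np.round(r,4)
def red(im,x0,y0,x1,y1):
    H=hsv(im);m=((H[...,0]<8)|(H[...,0]>172))&(H[...,1]>150)&(H[...,2]>60);k=np.zeros_like(m);k[y0:y1,x0:x1]=1
    q=cv2.findNonZero((m&k).astype(np.uint8));return q[:,0,:].mean(0),cv2.minAreaRect(q),len(q)
E
python3 -c "
from h import *
t=cv2.imread('pics/t5.png');s=cv2.imread('pics/s5.png')
a=red(t,470,260,530,300);b=red(s,240,125,300,180);print(a,b)
print('handle',tri(a[0],b[0]))
for z in(.10,.115):
  for c in cv2.boxPoints(a[1]): print(z,np.round(ray('top',*c,z),4))
f=lambda u,v:(290+(u+.5)/3.3-.5,165+(v+.5)/3.3-.5)
for z in(.06,.09,.11): print(z,'tip',ray('top',*f(545,345),z),'collar',ray('top',*f(658,378),z),'cap',ray('top',*f(742,400),z))
o=np.zeros((600,800,3),np.uint8);o[:,:]=0
A=cv2.resize(s[130:200,235:325],(771,600),interpolation=cv2.INTER_CUBIC);cv2.imwrite('pics/c7.png',A)"
```

```text
(array([501.03558719, 282.41281139]), ((501.232421875, 282.49456787109375), (23.673913955688477, 11.984000205993652), 17.10272979736328), 281) (array([270.04464286, 150.24107143]), ((270.1000061035156, 150.3000030517578), (12.649110794067383, 9.486832618713379), 71.56504821777344), 112)
handle (array([ 0.4426, -0.3531,  0.1238]), array([0.0017, 0.0017]))
0.1 [ 0.4367 -0.3333]
0.1 [ 0.4616 -0.3415]
0.1 [ 0.4476 -0.3901]
0.1 [ 0.4229 -0.3817]
0.115 [ 0.4363 -0.3277]
0.115 [ 0.4608 -0.3359]
0.115 [ 0.447  -0.3836]
0.115 [ 0.4226 -0.3753]
0.06 tip [ 0.4711575  -0.27356519] collar [ 0.45033135 -0.35039774] cap [ 0.43664748 -0.4072727 ]
0.09 tip [ 0.46929189 -0.26472796] collar [ 0.44909831 -0.33922679] cap [ 0.43583008 -0.39437423]
0.11 tip [ 0.46804815 -0.25883648] collar [ 0.44827629 -0.33177949] cap [ 0.43528515 -0.38577524]
```

View pics/c7.png

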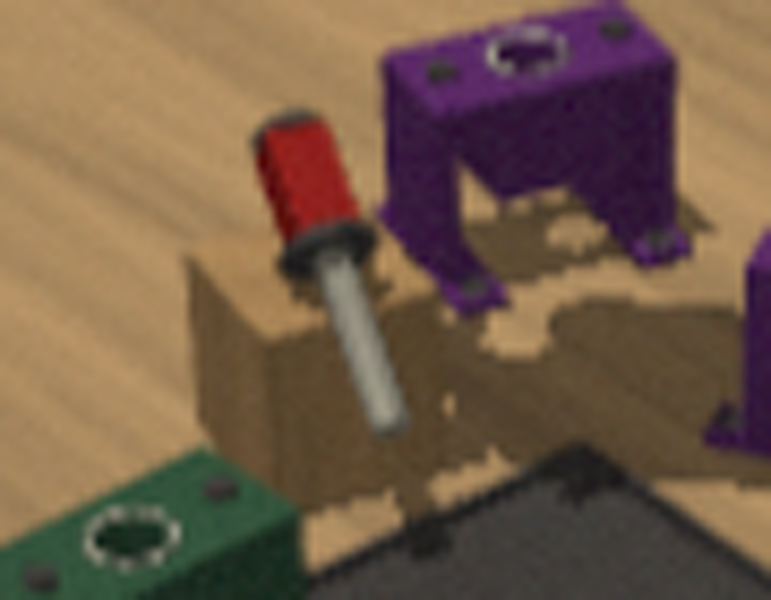

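In c7 the drift is tilted: cap (290,115), collar (330,248), tip (392,425). It may have been caught in mid-fall, so I'll re-measure.

```bash
python3 -m handwheel '[[0,0,0,0,0,0,1],[0,0,0,0,0,0,1],[0,0,0,0,0,0,1],[0,0,0,0,0,0,1],[0,0,0,0,0,0,1],[0,0,0,0,0,0,1],[0,0,0,0,0,0,1],[0,0,0,0,0,0,1]]'; python3 -c "
from h import *
s=ctrl.camera('scene');t=ctrl.camera('top');cv2.imwrite('pics/s6.png',s);cv2.imwrite('pics/t6.png',t)
a=red(t,440,240,560,330);b=red(s,220,115,330,230);print(a,b)
print('handle',tri(a[0],b[0]))
A=cv2.resize(s[130:200,240:310],(390,390),interpolation=cv2.INTER_CUBIC);B=cv2.resize(t[250:320,450:520],(390,390),interpolation=cv2.INTER_CUBIC);cv2.imwrite('pics/c8.png',np.hstack([B,A]))"
```

```text
time_s: 23.15
eef_pos: [0.4461, -0.3578, 0.3108]
eef_rot: [0.0, 0.085, 0.996, -0.0]
wrist_force: [0.0, -0.4, -0.1]
opening: 1.002
grasp_force: 0.0
(array([501.68041237, 281.27835052]), ((501.5588684082031, 281.26470947265625), (23.525955200195312, 12.369316101074219), 14.03624439239502), 291) (array([269.38679245, 150.77358491]), ((269.2413635253906, 150.60345458984375), (11.698805809020996, 9.284767150878906), 68.19859313964844), 106)
handle (array([ 0.4447, -0.3548,  0.122 ]), array([0.0011, 0.0011]))
```

View pics/c8.png

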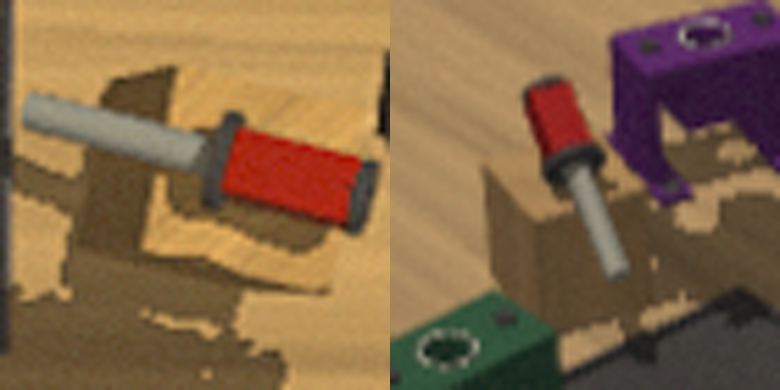

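In c8 the drift is at rest across the holder. Top view: cap (362,198), collar (222,160), tip (28,108). Scene half: cap (543,90), collar (574,165), tip (617,272).

```bash
python3 -c "
from h import *
P={'cap':((515.0,285.5),(267.5,146.2)),'collar':((489.8,278.7),(273.0,159.6)),'tip':((455.0,269.4),(280.7,178.8)),'holder top corner L-front':((450+178/5.571,250+66/5.571),(240+95/5.571,130+165/5.571))}
for k,v in P.items(): print(k,tri(*v))
t=cv2.imread('pics/t6.png');r=red(t,440,240,560,330)[1];b=cv2.boxPoints(r)
for z in(.113,.117): print(z,np.round([ray('top',*c,z) for c in b],4).tolist(), np.round(ray('top',*r[0],z),4))
go(.446,-.357,.311)
"
```

```text
cap (array([ 0.4352, -0.3798,  0.1249]), array([0.0007, 0.0007]))
collar (array([ 0.4489, -0.3362,  0.0996]), array([0.0014, 0.0014]))
tip (array([ 0.4698, -0.2716,  0.066 ]), array([0.0008, 0.0008]))
holder top corner L-front (array([ 0.4963, -0.3286,  0.1166]), array([0.017, 0.017]))
0.113 [[0.4371, -0.3295], [0.4627, -0.3366], [0.4517, -0.385], [0.4261, -0.3778]] [ 0.4444 -0.3572]
0.117 [[0.4369, -0.3281], [0.4625, -0.3351], [0.4515, -0.3832], [0.426, -0.3761]] [ 0.4442 -0.3556]
shift [ 0.0008  0.0025 -0.0008] q6 -2.28 tilt z [ 1.e-04 -1.e-04 -1.e+00] pos [ 0.4461 -0.3578  0.3107] cur yaw 1.401
```

Views are used up, so from here I'll work from numbers only. The drift rests 27° nose-down across the holder. I'll grip it by the handle with the tool tilted, then rotate it upright. First I'll test in the air that the needed tilt can be reached.

```bash
python3 -m handwheel '[[0,0,0.0454,0,0,0,1],[0,0,0.0454,0,0,0,1],[0,0,0.0454,0,0,0,1],[0,0,0.0454,0,0,0,1],[0,0,0.0454,0,0,0,1],[0,0,0.0454,0,0,0,1],[0,0,0.0454,0,0,0,1],[0,0,0.0454,0,0,0,1]]'
python3 -m handwheel '[[0,0,0.0454,0,0,0,1],[0,0,0.0454,0,0,0,1],[0,0,0.0454,0,0,0,1],[0,0,0.0454,0,0,0,1],[0,0,0,0,0,0.1,1],[0,0,0,0,0,0.1,1],[0,0,0,0,0,0.05,1],[0,0,0,0,0,0,1]]'
python3 -m handwheel '[[0,-0.047,0,0,0,0,1],[0,-0.047,0,0,0,0,1],[0,-0.047,0,0,0,0,1],[0,-0.047,0,0,0,0,1],[0,-0.047,0,0,0,0,1],[0,0,0,0,0,0,1],[0,0,0,0,0,0,1],[0,0,0,0,0,0,1]]'
python3 -c "
from h import *
go(.446,-.357,.22,-.31);print(ctrl.get_obs()['q'])"
```

```text
time_s: 24.05
eef_pos: [0.4461, -0.3578, 0.3107]
eef_rot: [0.0, 0.612, 0.791, -0.0]
wrist_force: [-0.3, -0.0, 0.0]
opening: 1.001
grasp_force: 0.0
time_s: 24.85
eef_pos: [0.4451, -0.3566, 0.2332]
eef_rot: [-0.002, 0.808, 0.589, -0.0]
wrist_force: [0.2, -0.5, 0.4]
opening: 1.002
grasp_force: 0.0
time_s: 25.65
eef_pos: [0.4467, -0.3588, 0.2373]
eef_rot: [0.213, 0.754, 0.549, -0.29]
wrist_force: [-0.5, -0.9, 0.0]
opening: 1.002
grasp_force: 0.0
shift [ 0.0424 -0.0042  0.0395] rz -0.0006 (alt 0.9994) q6 0.13 tilt z [-0.2044 -0.64   -0.7407] pos [ 0.4467 -0.3588  0.2373] cur yaw -0.312
[-0.52938909  0.18519823  1.78471157 -0.80892693  1.13390636  0.12772664]
```

```bash
python3 -m handwheel '[[0,0.0434,0,0,0,0,0.7],[0,0.0434,0,0,0,0,0.7],[0,0.0434,0,0,0,0,0.7],[0,0.0434,0,0,0,0,0.7],[0,0.0434,0,0,0,0,0.7],[0,0.0434,0,0,0,0,0.7],[0,0.0434,0,0,0,0,0.7],[0,0.0434,0,0,0,0,0.7]]'
python3 -m handwheel '[[0,0,0,0,0,0,0.7],[0,0,0,0,0,0,0.7],[0,0,0,0,0,0,0.7],[0,0,0,0,0,0,0.7],[0,0,0,0,0,0,0.7],[0,0,0,0,0,0,0.7],[0,0,0,0,0,0,0.7],[0,0,0,0,0,0,0.7]]'
python3 -c "
from h import *
go(.4429,-.3569,.1054,-.31)"
```

```text
time_s: 26.45
eef_pos: [0.4463, -0.3606, 0.2388]
eef_rot: [-0.101, 0.795, 0.58, 0.145]
wrist_force: [-0.5, 0.7, -0.8]
opening: 0.697
grasp_force: 0.0
time_s: 27.25
eef_pos: [0.4463, -0.3575, 0.2358]
eef_rot: [-0.103, 0.795, 0.58, 0.142]
wrist_force: [-0.8, -0.5, -0.6]
opening: 0.698
grasp_force: 0.0
shift [-0.1513 -0.0113  0.4073] rz -0.0001 (alt 0.9999) q6 -0.75 tilt z [ 0.1054  0.3286 -0.9386] pos [ 0.4463 -0.3575  0.2358] cur yaw -0.310
```

```bash
python3 -m handwheel '[[0,0,0,-0.0757,-0.0057,0,0.7],[0,0,0,-0.0756,-0.0056,0,0.7],[0,0,0,0,0,0.1,0.7],[0,0,0,0,0,0.1,0.7],[0,0,0,0,0,0.09,0.7],[0,0,0,0,0,0.06,0.7],[0,0,0,0,0,0.04,0.7],[0,0,0,0,0,0,0.7]]'
python3 -m handwheel '[[0,0,0,0,0,0,0.7],[0,0,0,0,0,0.0173,0.7],[0,0,0,0,0,0,0.7],[0,0,0,0,0,0,0],[0,0,0,0,0,0,0],[0,0,0,0,0,0,0],[0,0,0,0,0,0,0],[0,0,0,0,0,0,0]]'
python3 -c "
from h import *
go(.4429,-.3569,.1054,-.31)"
```

```text
time_s: 28.05
eef_pos: [0.4411, -0.3584, 0.1081]
eef_rot: [-0.105, 0.796, 0.58, 0.142]
wrist_force: [-0.1, 0.5, 0.2]
opening: 0.698
grasp_force: 0.0
time_s: 28.85
eef_pos: [0.4427, -0.3573, 0.1057]
eef_rot: [-0.103, 0.795, 0.58, 0.142]
wrist_force: [-2.1, -1.1, 2.6]
opening: 0.301
grasp_force: 60.2
shift [0.0011 0.0002 0.0014] rz -0.0002 (alt 0.9998) q6 -0.82 tilt z [ 0.1055  0.3284 -0.9386] pos [ 0.4427 -0.3573  0.1057] cur yaw -0.311
```

```bash
python3 -m handwheel '[[0,0,0,0.0185,0,-0.05,0],[0,0,0,0.037,0,-0.1,0],[0,0,0,0.037,0,-0.1,0],[0,0,0,0.037,0,-0.1,0],[0,0,0,0.037,0,-0.1,0],[0,0,0,0,0,0,0],[0,0,0,0,0,0,0],[0,0,0,0,0,0,0]]'
python3 -m handwheel '[[0,-0.0434,0,0,0,0,0],[0,-0.0434,0,0,0,0,0],[0,-0.0434,0,0,0,0,0],[0,-0.0434,0,0,0,0,0],[0,-0.0434,0,0,0,0,0],[0,-0.0434,0,0,0,0,0],[0,-0.0434,0,0,0,0,0],[0,-0.0434,0,0,0,0,0]]'
python3 -m handwheel '[[0,0,0,0,0,0,0],[0,0,0,0,0,0,0],[0,0,0,0,0,0,0],[0,0,0,0,0,0,0],[0,0,0,0,0,0,0],[0,0,0,0,0,0,0],[0,0,0,0,0,0,0],[0,0,0,0,0,0,0]]'
python3 - <<'E'
from h import *
s=ctrl.camera("scene");t=ctrl.camera("top");cv2.imwrite("pics/s7.png",s);cv2.imwrite("pics/t7.png",t)
o=ctrl.get_obs();p=o["eef_pos"];go(.446,-.357,.24,-.31);print(o["q"][3])
for n,im in(("scene",s),("top",t)):
    u,v=map(int,proj(n,p-np.array([0,0,.05])));H=hsv(im);x0,y0=u-25,v-25
    print(n,x0,y0)
    for r in range(y0,y0+52,1 if n=="scene" else 2):
        print("".join("R" if (h<8 or h>172) and S>150 and V>50 else "g" if S<70 and V>55 else "#" if V<=55 else "p" if 135<h<165 and S>80 else "." for h,S,V in H[r,x0:x0+50].astype(int)))
E
```

```text
time_s: 29.65
eef_pos: [0.4423, -0.356, 0.2476]
eef_rot: [-0.105, 0.795, 0.58, 0.142]
wrist_force: [-0.1, 0.6, -3.4]
opening: 0.295
grasp_force: 60.0
time_s: 30.45
eef_pos: [0.4425, -0.3558, 0.2478]
eef_rot: [0.213, 0.753, 0.55, -0.293]
wrist_force: [-0.6, -0.3, -3.5]
opening: 0.297
grasp_force: 59.8
time_s: 31.25
eef_pos: [0.4427, -0.357, 0.2494]
eef_rot: [0.213, 0.754, 0.549, -0.291]
wrist_force: [-0.5, 0.3, -3.2]
opening: 0.297
grasp_force: 59.8
shift [0.023  0.0102 0.021 ] rz -0.0002 (alt 0.9998) q6 0.11 tilt z [-0.2057 -0.6407 -0.7397] pos [ 0.4428 -0.3569  0.2493] cur yaw -0.311
-0.8030933499582871
scene 243 104
#######...........################################
#######....#.....g################################
#######..####gggggg###############################
#######...ggggggggg##############################.
########..gggggggg#############################...
########..ggggg###.###########################....
########...##################################.....
########...################################.......
########...##################RR#######..##........
########...####
[... 2815 characters left out ...]
#######g######g##g###ggggggggggggggg.
gggggggg######################gg###gggggggggggggg.
ggggggg#########################g##gggggggggggg...
gggggg###########g###ggg#g#######g.g.ggggggg......
gggg...####ggg##################gg.gggg...........
gg........###g#####..###g#######g.#ggggggg........
ggg.......ggggggg#..##gg.#.gg.####gg##ggg.........
gg.......#gggggggggg#gg.gg###......##.............
g.......ggggggggggggggg########g..................
g....###ggggggggggggggg###gg#g#...................
....####gggggggg#####g#gggg####...................
....###gggggggg#.####gg###........................
........gggggg###g#gg###..........................
................###g..............................
```

```bash
python3 - <<'E'
from h import *
print(ray("scene",270.6-.45,142.7,.1507),proj("scene",(.444,-.3528,.1507)))
a,b=proj("scene",(.444,-.3528,.1507)),proj("scene",(.444,-.3528,.2207));print("vertical dir du/dv",(a[0]-b[0])/(a[1]-b[1]),"rows for 70mm",a[1]-b[1])
o=ctrl.get_obs();q=o["eef_rot"];r=R.from_quat(np.r_[q[1:],q[0]])
for w in((.01,0,0),(0,.01,0),(0,0,-.01)): print(w,np.round(r.inv().apply(w)/.3,4))
E
```

```text
[ 0.44044108 -0.35563165] (np.float64(269.82506153369087), np.float64(143.41187334166585))
vertical dir du/dv 0.059969536958140175 rows for 70mm 19.37676863104403
(0.01, 0, 0) [ 0.0075  0.0317 -0.0069]
(0, 0.01, 0) [ 0.0235 -0.0102 -0.0214]
(0, 0, -0.01) [ 0.0224 -0.      0.0247]
```

The drift is upright and its tip is within about 2 mm of the hole axis, so I'll lower it.

```bash
python3 -m handwheel '[[0,0,0,0.0269,0,0.0296,0],[0,0,0,0.0269,0,0.0296,0],[0,0,0,0.0269,0,0.0296,0],[0,0,0,0.0134,0,0.0148,0],[0,0,0,0.0134,0,0.0148,0],[0,0,0,0.0134,0,0.0148,0],[0,0,0,0.0134,0,0.0148,0],[0,0,0,0,0,0,0]]'
python3 -m handwheel '[[0,0,0,0.0134,0,0.0148,0],[0,0,0,0.0134,0,0.0148,0],[0,0,0,0,0,0,0],[0,0,0,0,0,0,0],[0,0,0,0,0,0,0],[0,0,0,0,0,0,0],[0,0,0,0,0,0,0],[0,0,0,0,0,0,0]]'
```

```text
time_s: 32.15
eef_pos: [0.4424, -0.3567, 0.1884]
eef_rot: [0.212, 0.754, 0.55, -0.292]
wrist_force: [0.8, 0.9, -3.3]
opening: 0.296
grasp_force: 59.9
time_s: 32.95
eef_pos: [0.4428, -0.357, 0.1775]
eef_rot: [0.213, 0.754, 0.549, -0.292]
wrist_force: [-1.4, -1.0, -2.6]
opening: 0.296
grasp_force: 59.8
```

```bash
python3 -m handwheel '[[0,0,0,0.0224,0,0.0247,0],[0,0,0,0.0224,0,0.0247,0],[0,0,0,0.0224,0,0.0247,0],[0,0,0,0.0224,0,0.0247,0],[0,0,0,0.0224,0,0.0247,0],[0,0,0,0.0112,0,0.0124,0],[0,0,0,0,0,0,0],[0,0,0,0,0,0,0]]'
python3 -m handwheel '[[0,0,0,0.0067,0,0.0074,0],[0,0,0,0.0067,0,0.0074,0],[0,0,0,0,0,0,0],[0,0,0,0,0,0,0],[0,0,0,0,0,0,0],[0,0,0,0,0,0,0],[0,0,0,0,0,0,0],[0,0,0,0,0,0,0]]'
```

```text
time_s: 33.75
eef_pos: [0.4422, -0.357, 0.1215]
eef_rot: [0.212, 0.754, 0.55, -0.292]
wrist_force: [-1.7, -4.4, -4.8]
opening: 0.296
grasp_force: 59.2
time_s: 34.55
eef_pos: [0.443, -0.3572, 0.1163]
eef_rot: [0.213, 0.754, 0.55, -0.291]
wrist_force: [0.1, -4.9, -5.4]
opening: 0.3
grasp_force: 59.5
```

```bash
python3 -m handwheel '[[0,0,0,-0.0035,0.0015,0.0032,0],[0,0,0,0.0045,0,0.005,0],[0,0,0,0.0045,0,0.005,0],[0,0,0,0,0,0,0],[0,0,0,0,0,0,0],[0,0,0,0,0,0,0],[0,0,0,0,0,0,0],[0,0,0,0,0,0,0]]'
```

```text
time_s: 35.35
eef_pos: [0.4428, -0.3586, 0.1124]
eef_rot: [0.213, 0.754, 0.549, -0.291]
wrist_force: [-0.1, -0.0, -2.3]
opening: 0.296
grasp_force: 59.9
```

Side load is gone. I'll go down in small steps until it seats.

```bash
python3 -m handwheel '[[0,0,0,0.0034,0,0.0037,0],[0,0,0,0.0034,0,0.0037,0],[0,0,0,0,0,0,0],[0,0,0,0,0,0,0],[0,0,0,0,0,0,0],[0,0,0,0,0,0,0],[0,0,0,0,0,0,0],[0,0,0,0,0,0,0]]'
python3 -m handwheel '[[0,0,0,0.0022,0,0.0025,0],[0,0,0,0,0,0,0],[0,0,0,0,0,0,0],[0,0,0,0,0,0,0],[0,0,0,0,0,0,0],[0,0,0,0,0,0,0],[0,0,0,0,0,0,0],[0,0,0,0,0,0,0]]'
```

```text
time_s: 36.15
eef_pos: [0.4428, -0.3586, 0.1093]
eef_rot: [0.213, 0.754, 0.549, -0.292]
wrist_force: [0.3, -0.1, -2.8]
opening: 0.297
grasp_force: 59.9
time_s: 36.95
eef_pos: [0.4428, -0.3586, 0.1083]
eef_rot: [0.213, 0.754, 0.549, -0.292]
wrist_force: [-0.0, 0.0, -1.4]
opening: 0.296
grasp_force: 60.2
```

```bash
python3 -m handwheel '[[0,0,0,0.0022,0,0.0025,0],[0,0,0,0,0,0,0],[0,0,0,0,0,0,0],[0,0,0,0,0,0,0],[0,0,0,0,0,0,0],[0,0,0,0,0,0,0],[0,0,0,0,0,0,0],[0,0,0,0,0,0,0]]'
```

```text
time_s: 37.75
eef_pos: [0.4428, -0.3587, 0.1083]
eef_rot: [0.213, 0.753, 0.549, -0.292]
wrist_force: [-1.3, 3.6, 5.1]
opening: 0.299
grasp_force: 61.3
```

```bash
python3 -m handwheel '[[0,0,0,0,0,0,0.4],[0,0,0,0,0,0,0.5],[0,0,0,0,0,0,0.6],[0,0,0,0,0,0,0.8],[0,0,0,0,0,0,1],[0,0,0,0,0,0,1],[0,0,0,0,0,0,1],[0,0,0,0,0,0,1]]'
python3 -m handwheel '[[0,0,0,0,0,-0.01,1],[0,0,0,0,0,-0.02,1],[0,0,0,0,0,-0.03,1],[0,0,0,0,0,-0.03,1],[0,0,0,0,0,0,1],[0,0,0,0,0,0,1],[0,0,0,0,0,0,1],[0,0,0,0,0,0,1]]'
cat >>h.py <<'E'
def asc(n,im,p,w=25,step=1):
    u,v=map(int,proj(n,p));H=hsv(im);x0,y0=max(0,u-w),max(0,v-w);print(n,x0,y0,"step",step)
    for r in range(y0,min(480,v+w),step):
        print("".join("R" if (h<8 or h>172) and S>150 and V>50 else "#" if V<=55 else "p" if 135<h<165 and S>80 else "b" if 100<h<125 and S>90 else "G" if 60<h<95 and S>70 else "g" if S<70 else "." for h,S,V in H[r,x0:u+w:step].astype(int)))
E
python3 -c "
from h import *
s=ctrl.camera('scene');asc('scene',s,(.444,-.354,.1))"
```

```text
time_s: 38.55
eef_pos: [0.4427, -0.3586, 0.1073]
eef_rot: [0.213, 0.754, 0.55, -0.292]
wrist_force: [0.6, -0.0, 0.3]
opening: 1.002
grasp_force: 0.0
time_s: 39.35
eef_pos: [0.448, -0.3413, 0.127]
eef_rot: [0.212, 0.754, 0.55, -0.292]
wrist_force: [-0.7, -0.2, -0.8]
opening: 0.999
grasp_force: 0.0
scene 245 131 step 1
..........................ggggg######g######gggggg
..........................#ggg########g######ggggg
.........................##ggg###########g####gggg
.........................##ggg################gggg
........................###ggg##################gg
........................#####gg#################gg
........................####ggg################ggg
.......................#######gg################gg
.......................########gg#################
.......................#########gg################
.......................###########################
......................############################
.............##.....##############################
...........###gg..gggg############################
...........##ggggggggg############################
..........###ggg
[... 1068 characters left out ...]
.....................................
..................................................
..................................................
..................................................
..................................................
..................................................
..................................................
..................................................
..................................................
..................................................
..................................................
..................................................
..................................................
..................................................
```

```bash
python3 -m handwheel '[[0,0,0,0,0,-0.08,1],[0,0,0,0,0,-0.12,1],[0,0,0,0,0,-0.14,1],[0,0,0,0,0,-0.1,1],[0,0,0,0,0,0,1],[0,0.047,0,0,0,0,1],[0,0.047,0,0,0,0,1],[0,0.047,0,0,0,0,1]]'
python3 -m handwheel '[[0,0.047,0,0,0,0,1],[0,0.0475,0,0,0,0,1],[0,0,0.0452,0,0,0,1],[0,0,0.0452,0,0,0,1],[0,0,0.0452,0,0,0,1],[0,0,0.0452,0,0,0,1],[0,0,0.0452,0,0,0,1],[0,0,0.0452,0,0,0,1]]'
python3 -m handwheel '[[0,0,0.0452,0,0,0,1],[0,0,0.0452,0,0,0,1],[0,0,0.0331,0,0,0,1],[0,0,0,0,0,0,1],[0,0,0,0,0,0,1],[0,0,0,0,0,0,1],[0,0,0,0,0,0,1],[0,0,0,0,0,0,1]]'
python3 - <<'E'
from h import *
s=ctrl.camera("scene");t=ctrl.camera("top")
a=red(t,440,240,560,330);b=red(s,240,130,300,180);print(a[0],b[0],tri(a[0],b[0]))
rings(t)
go(.6063,-.2509,.25,.02-np.pi/2)
E
```

```text
time_s: 40.2
eef_pos: [0.4756, -0.2567, 0.2244]
eef_rot: [0.086, 0.799, 0.583, -0.116]
wrist_force: [-0.3, -0.3, -0.2]
opening: 1.001
grasp_force: 0.0
time_s: 41.0
eef_pos: [0.4743, -0.2573, 0.2232]
eef_rot: [-0.001, 0.98, 0.199, -0.001]
wrist_force: [-0.8, 0.2, -1.0]
opening: 0.999
grasp_force: 0.0
time_s: 41.8
eef_pos: [0.4754, -0.2568, 0.2248]
eef_rot: [-0.001, 1.0, 0.01, 0.0]
wrist_force: [-0.4, 0.4, -0.7]
opening: 0.998
grasp_force: 0.0
[497.375 286.   ] [270.94 155.5 ] (array([ 0.4365, -0.3559,  0.0993]), array([0.0031, 0.0031]))
grey 289 r18.8 [0.6115 0.0456] [0.6073 0.0453] brass 2
blue 67 r11.7 [ 0.6132 -0.107 ] [ 0.6183 -0.104 ] brass 0
green 69 r7.8 [ 0.6065 -0.2508] [ 0.6064 -0.2509] brass 0
shift [ 0.4364 -0.0105 -0.0834] rz 0.0002 (alt -0.9998) q6 0.83 tilt z [ 5.0e-04  1.4e-03 -1.0e+00] pos [ 0.4755 -0.2567  0.2249] cur yaw -1.550
```

```bash
python3 -m handwheel '[[0,0,0,0.1455,-0.0035,0,1],[0,0,0,0.1455,-0.0035,0,1],[0,0,0,0.1454,-0.0035,0,1],[0,0,0,0,0,0,1],[0,0,0,0,0,0.12,1],[0,0,0,0,0,0.14,1],[0,0,0,0,0,0.14,1],[0,0,0,0,0,0.1,1]]'
python3 -m handwheel '[[0,0,0,0,0,0.05,1],[0,0,0,0,0,0.006,1],[0,0,0,0,0,0,1],[0,0,0,0,0,0,0],[0,0,0,0,0,0,0],[0,0,0,0,0,0,0],[0,0,0,0,0,0,0],[0,0,0,0,0,0,0]]'
python3 -m handwheel '[[0,0,0,0,0,-0.03,0],[0,0,0,0,0,-0.06,0],[0,0,0,0,0,-0.1,0],[0,0,0,0,0,-0.12,0],[0,0,0,0,0,-0.1,0],[0,0,0,0,0,-0.05,0],[0,0,0,0,0,0,0],[0,0,0,0,0,0,0]]'
python3 -c "
from h import *
print(ctrl.get_obs()['wrist_force']);go(.4525,-.2166,.2,-.022-np.pi/2)"
```

```text
time_s: 42.7
eef_pos: [0.6047, -0.2499, 0.0719]
eef_rot: [-0.002, 1.0, 0.01, -0.001]
wrist_force: [0.4, 0.7, -0.7]
opening: 0.998
grasp_force: 0.0
time_s: 43.5
eef_pos: [0.6077, -0.2519, 0.0606]
eef_rot: [0.0, 1.0, 0.01, 0.002]
wrist_force: [-0.0, -3.0, 7.4]
opening: 0.648
grasp_force: 63.7
time_s: 44.3
eef_pos: [0.6055, -0.2503, 0.1948]
eef_rot: [-0.001, 1.0, 0.01, -0.001]
wrist_force: [-0.7, -0.8, -9.3]
opening: 0.647
grasp_force: 66.2
[-0.73204299 -0.80283422 -9.26844635]
shift [-0.5077 -0.1227 -0.0163] rz 0.0134 (alt -0.9866) q6 0.98 tilt z [-0.0013  0.0027 -1.    ] pos [ 0.6055 -0.2503  0.1948] cur yaw -1.551
```

```bash
python3 -m handwheel '[[0,0,0,0,0,0,0],[0,0,0,0,0,0,0],[0,0,0,0,0,0,0],[0,0,0,0,0,0,0],[0,0,0,0,0,0,0],[0,0,0,0,0,0,0],[0,0,0,0,0,0,0],[0,0,0,0,0,0,0]]'
cat >>h.py <<'E'
def brass(im,n,x0=0,y0=0,x1=640,y1=480):
    H=hsv(im);m=cv2.inRange(H,(14,165,60),(34,255,255));k=np.zeros_like(m);k[y0:y1,x0:x1]=255;m&=k
    c,_=cv2.findContours(m,cv2.RETR_EXTERNAL,cv2.CHAIN_APPROX_NONE)
    for q in c:
        if cv2.contourArea(q)>15:
            (u,v),r=cv2.minEnclosingCircle(q);M=cv2.moments(q);u2,v2=M["m10"]/M["m00"],M["m01"]/M["m00"];print(n,"area",cv2.contourArea(q),"px %.1f %.1f r %.1f"%(u,v,r),"z.03:",np.round(ray(n,u,v,.03),4),"z.015:",np.round(ray(n,u,v,.015),4))
E
python3 - <<'E'
from h import *
s=ctrl.camera("scene");t=ctrl.camera("top");print(ctrl.get_obs()["wrist_force"]);cv2.imwrite("pics/s8.png",s);cv2.imwrite("pics/t8.png",t)
brass(t,"top");brass(s,"scene",200,150,400,330)
u,v=map(int,proj("scene",(.606,-.251,.015)));print(u,v,hsv(s)[v-8:v+9:4,u-10:u+11:4].tolist())
E
```

```text
time_s: 45.1
eef_pos: [0.6063, -0.2509, 0.1963]
eef_rot: [-0.001, 1.0, 0.01, 0.0]
wrist_force: [-0.5, 0.2, -7.9]
opening: 0.645
grasp_force: 66.2
[-0.43672359  0.41503118 -7.8719792 ]
top area 82.5 px 259.2 263.5 r 7.3 z.03: [0.4762 0.174 ] z.015: [0.4772 0.1763]
top area 47.5 px 434.0 211.5 r 7.6 z.03: [ 0.6086 -0.2352] z.015: [ 0.6116 -0.2389]
top area 17.0 px 379.0 201.5 r 3.9 z.03: [ 0.6299 -0.1047] z.015: [ 0.6332 -0.1065]
scene area 28.5 px 378.8 253.2 r 4.7 z.03: [0.462  0.1568] z.015: [0.4491 0.1467]
251 211 [[[17, 113, 178], [17, 114, 165], [17, 111, 168], [17, 111, 163], [16, 108, 128], [17, 120, 89]], [[17, 116, 181], [17, 115, 178], [17, 127, 129], [19, 165, 65], [16, 130, 86], [17, 111, 85]], [[17, 115, 164], [17, 111, 174], [17, 163, 89], [19, 157, 81], [17, 159, 90], [18, 110, 90]], [[17, 113, 138], [16, 119, 88], [17, 154, 86], [17, 155, 87], [17, 148, 86], [17, 115, 91]], [[17, 113, 165], [17, 115, 144], [18, 130, 88], [17, 144, 87], [106, 156, 98], [107, 149, 108]]]
```

```bash
python3 -m handwheel '[[0,0,0,-0.13,-0.031,0,0],[0,0,0,-0.13,-0.031,0,0],[0,0,0,-0.13,-0.031,0,0],[0,0,0,-0.12,-0.0315,0,0],[0,0,0.0134,0,0,0,0],[0,0,0,0,0,0,0],[0,0,0,0,0,0.1,0],[0,0,0,0,0,0.1,0]]'
python3 -m handwheel '[[0,0,0,0,0,0.1,0],[0,0,0,0,0,0.06,0],[0,0,0,0,0,0.04,0],[0,0,0,0,0,0.02,0],[0,0,0,0,0,0.015,0],[0,0,0,0,0,0,0],[0,0,0,0,0,0,0],[0,0,0,0,0,0,0]]'
python3 -c "
from h import *
go(.4525,-.2166,.061,-.022-np.pi/2)"
```

```text
time_s: 46.0
eef_pos: [0.4548, -0.2181, 0.1375]
eef_rot: [0.001, 1.0, -0.01, 0.003]
wrist_force: [-0.6, -0.9, -8.1]
opening: 0.653
grasp_force: 66.7
time_s: 46.8
eef_pos: [0.4533, -0.2169, 0.0665]
eef_rot: [-0.0, 1.0, -0.011, 0.001]
wrist_force: [-0.1, 0.1, -8.4]
opening: 0.65
grasp_force: 66.4
shift [-0.0026 -0.001   0.0185] rz 0.0000 (alt -1.0000) q6 0.91 tilt z [ 1.9e-03  3.0e-04 -1.0e+00] pos [ 0.4533 -0.2169  0.0665] cur yaw -1.593
```

```bash
python3 -m handwheel '[[0,0,0,0,0,0.008,0],[0,0,0,0,0,0.006,0],[0,0,0,0,0,0,0],[0,0,0,0,0,0,0],[0,0,0,0,0,0,0.75],[0,0,0,0,0,0,0.85],[0,0,0,0,0,0,0.95],[0,0,0,0,0,0,1]]'
python3 -m handwheel '[[0,0,0,0,0,0,1],[0,0,0,0,0,-0.03,1],[0,0,0,0,0,-0.08,1],[0,0,0,0,0,-0.14,1],[0,0,0,0,0,-0.14,1],[0,0,0,0,0,-0.1,1],[0,0,0,0,0,0,1],[0,0,0,0,0,0,1]]'
cat >>h.py <<'E'
def hous(im,n="top"):
    """holes of the three housings from the white rings anywhere: top-face colour blobs -> centre (z=.09)"""
    H=hsv(im);w=((H[...,1]<60)&(H[...,2]>140)).astype(np.uint8)
    for nm,lo,hi in(("green",(60,80,40),(95,255,255)),("blue",(100,110,40),(125,255,255))):
        m=cv2.inRange(H,lo,hi);c,_=cv2.findContours(m,cv2.RETR_EXTERNAL,cv2.CHAIN_APPROX_NONE)
        for q in c:
            if cv2.contourArea(q)>300:
                x,y,ww,hh=cv2.boundingRect(q);k=np.zeros_like(w);cv2.drawContours(k,[cv2.convexHull(q)],-1,1,-1);z=cv2.findNonZero(w&k)
                print(nm,"bbox",x,y,ww,hh,"area",cv2.contourArea(q),end=" ")
                if z is not None and len(z)>5: e,r=cv2.minEnclosingCircle(z);print("ring",len(z),"r%.1f"%r,np.round(ray(n,*e,.09),4),np.round(ray(n,*e,.093),4))
                else: print()
E
python3 - <<'E'
from h import *
t=ctrl.camera("top");cv2.imwrite("pics/t9.png",t);hous(t);rings(t)
a=red(t,440,240,560,330);print(a[0])
go(.6198,-.1015,.22,-.198-np.pi/2)
E
```

```text
time_s: 47.6
eef_pos: [0.4528, -0.2166, 0.0616]
eef_rot: [-0.001, 1.0, -0.011, 0.0]
wrist_force: [0.4, -0.3, -0.3]
opening: 0.996
grasp_force: 0.0
time_s: 48.4
eef_pos: [0.4529, -0.2169, 0.2095]
eef_rot: [-0.0, 1.0, -0.011, 0.001]
wrist_force: [0.2, 0.0, -0.2]
opening: 1.001
grasp_force: 0.0
blue bbox 364 175 34 52 area 1113.5 ring 73 r23.3 [ 0.6229 -0.1109] [ 0.6223 -0.1105]
grey 219 r19.1 [0.6091 0.0466] [0.6063 0.046 ] brass 3
blue 67 r11.7 [ 0.6132 -0.107 ] [ 0.6175 -0.1042] brass 0
green hiddenTraceback (most recent call last):
  File "<stdin>", line 3, in <module>
  File "h.py", line 53, in red
    q=cv2.findNonZero((m&k).astype(np.uint8));return q[:,0,:].mean(0),cv2.minAreaRect(q),len(q)
                                                     ~^^^^^^^
TypeError: 'NoneType' object is not subscriptable
```

```bash
python3 -c "
from h import *
go(.6198,-.1013,.2095,-.198-np.pi/2)"
```

```text
shift [ 0.5501 -0.3957 -0.0039] rz 0.0560 (alt -0.9440) q6 0.91 tilt z [ 1.0e-04  1.8e-03 -1.0e+00] pos [ 0.4522 -0.2163  0.2081] cur yaw -1.593
```

```bash
python3 -m handwheel '[[0,0,0,0.11,-0.0791,0,1],[0,0,0,0.11,-0.0791,0,1],[0,0,0,0.11,-0.0791,0,1],[0,0,0,0.11,-0.0791,0,1],[0,0,0,0.11,-0.0791,0,1],[0,0,0.028,0,0,0,1],[0,0,0.028,0,0,0,1],[0,0,0,0,0,0,1]]'
python3 - <<'E'
from h import *
t=ctrl.camera("top");s=ctrl.camera("scene");cv2.imwrite("pics/t10.png",t);cv2.imwrite("pics/s10.png",s);hous(t);rings(t)
a=red(s,240,130,300,180);print(a[0])
brass(s,"scene",200,150,400,330)
go(.6198,-.1013,.06,-.198-np.pi/2)
E
```

```text
time_s: 49.25
eef_pos: [0.6192, -0.1009, 0.2061]
eef_rot: [-0.001, 0.995, -0.099, -0.002]
wrist_force: [-0.6, -0.2, 0.0]
opening: 1.0
grasp_force: 0.0
green bbox 420 252 26 50 area 581.0 ring 50 r8.0 [ 0.4527 -0.2169] [ 0.4525 -0.2162]
grey 422 r19.1 [0.6091 0.0466] [0.6074 0.0454] brass 3
blue 42 r10.2 [ 0.6205 -0.1065] [ 0.6229 -0.1034] brass 0
green hiddenTraceback (most recent call last):
  File "<stdin>", line 3, in <module>
  File "h.py", line 53, in red
    q=cv2.findNonZero((m&k).astype(np.uint8));return q[:,0,:].mean(0),cv2.minAreaRect(q),len(q)
                                                     ~^^^^^^^
TypeError: 'NoneType' object is not subscriptable
```

```bash
python3 -m handwheel '[[0,0,0,0,0,0.1,1],[0,0,0,0,0,0.13,1],[0,0,0,0,0,0.13,1],[0,0,0,0,0,0.08,1],[0,0,0,0,0,0.04,1],[0,0,0,0,0,0.012,1],[0,0,0,0,0,0,1],[0,0,0,0,0,0,1]]'
python3 -m handwheel '[[0,0,0,0,0,0,0],[0,0,0,0,0,0,0],[0,0,0,0,0,0,0],[0,0,0,0,0,0,0],[0,0,0,0,0,0,0],[0,0,0,0,0,-0.03,0],[0,0,0,0,0,-0.06,0],[0,0,0,0,0,-0.1,0]]'
python3 -m handwheel '[[0,0,0,0,0,-0.12,0],[0,0,0,0,0,-0.12,0],[0,0,0,0,0,-0.05,0],[0,0,0,0,0,0,0],[0,0,0,0,0,0,0],[0,0,0,0,0,0,0],[0,0,0,0,0,0,0],[0,0,0,0,0,0,0]]'
python3 -c "
from h import *
go(.4547,-.1166,.2,-.022-np.pi/2)
s=ctrl.camera('scene');cv2.imwrite('pics/s11.png',s);asc('scene',s,(.444,-.354,.1),18)"
```

```text
time_s: 50.15
eef_pos: [0.6214, -0.1019, 0.0628]
eef_rot: [-0.0, 0.995, -0.099, 0.002]
wrist_force: [0.4, -0.5, 0.5]
opening: 1.002
grasp_force: 0.0
time_s: 50.95
eef_pos: [0.617, -0.1002, 0.1149]
eef_rot: [-0.002, 0.995, -0.099, -0.004]
wrist_force: [0.4, 0.3, -7.2]
opening: 0.646
grasp_force: 66.3
time_s: 51.75
eef_pos: [0.6194, -0.1014, 0.2034]
eef_rot: [-0.001, 0.995, -0.099, -0.001]
wrist_force: [0.4, -0.2, -8.9]
opening: 0.645
grasp_force: 66.7
shift [-0.5284  0.1577  0.0123] rz -0.0560 (alt 0.9440) q6 1.42 tilt z [-0.0021  0.0025 -1.    ] pos [ 0.6194 -0.1014  0.2034] cur yaw -1.769
scene 252 138 step 1
.......#########ggggggggg###########
.......#############################
.......#############################
.......#############################
.......#############################
.......#############################
.......#############################
.......#############################
.......#############################
.......#############################
........############################
........############################
........############################
........###########################p
........###########################p
........#########################ppp
........########################pppp
.........#######################pp#p
.........########################pp#
.........########################ppp
.........###.####################ppp
.........###.####################ppp
.........########################ppp
..........#######################ppp
..........######################..pp
..........######################..pp
..........#######################..p
.............#######################
.............#######################
.............####################g##
.............####################g##
.............#######################
..............######################
..............g#####################
..............g#####################
.............ggbb#bb################
```

```bash
python3 -m handwheel '[[0,0,0,-0.1325,0.0395,0,0],[0,0,0,-0.1325,0.0395,0,0],[0,0,0,-0.1325,0.0395,0,0],[0,0,0,-0.1325,0.0395,0,0],[0,0,-0.028,0,0,0,0],[0,0,-0.028,0,0,0,0],[0,0,0,0,0,0,0],[0,0,0,0,0,0.1,0]]'
python3 -m handwheel '[[0,0,0,0,0,0.1,0],[0,0,0,0,0,0.1,0],[0,0,0,0,0,0.08,0],[0,0,0,0,0,0.04,0],[0,0,0,0,0,0.03,0],[0,0,0,0,0,0.01,0],[0,0,0,0,0,0,0],[0,0,0,0,0,0,0]]'
python3 -c "
from h import *
go(.4547,-.1166,.062,-.022-np.pi/2)"
```

```text
time_s: 52.6
eef_pos: [0.4584, -0.1187, 0.179]
eef_rot: [0.002, 1.0, -0.012, 0.005]
wrist_force: [2.5, -1.2, -7.6]
opening: 0.645
grasp_force: 67.4
time_s: 53.4
eef_pos: [0.4559, -0.1171, 0.068]
eef_rot: [-0.0, 1.0, -0.011, 0.001]
wrist_force: [1.0, -1.4, -8.9]
opening: 0.646
grasp_force: 67.0
shift [-0.004  -0.0017  0.02  ] rz -0.0001 (alt 0.9999) q6 1.09 tilt z [ 2.3e-03  5.0e-04 -1.0e+00] pos [ 0.4559 -0.1171  0.068 ] cur yaw -1.593
```

```bash
python3 -m handwheel '[[0,0,0,0,0,0.008,0],[0,0,0,0,0,0.008,0],[0,0,0,0,0,0,0],[0,0,0,0,0,0,0],[0,0,0,0,0,0,0.75],[0,0,0,0,0,0,0.85],[0,0,0,0,0,0,0.95],[0,0,0,0,0,0,1]]'
python3 -m handwheel '[[0,0,0,0,0,0,1],[0,0,0,0,0,-0.03,1],[0,0,0,0,0,-0.08,1],[0,0,0,0,0,-0.14,1],[0,0,0,0,0,-0.14,1],[0,0,0,0,0,-0.1,1],[0,0,0,0,0,0,1],[0,0,0,0,0,0,1]]'
python3 - <<'E'
from h import *
t=ctrl.camera("top");cv2.imwrite("pics/t12.png",t);hous(t);rings(t)
brass(t,"top",290,160,470,250)
go(.607,.0447,.2095,.195-np.pi/2)
E
```

```text
time_s: 54.2
eef_pos: [0.4553, -0.1169, 0.0624]
eef_rot: [-0.001, 1.0, -0.011, 0.001]
wrist_force: [0.4, 0.5, -0.2]
opening: 0.997
grasp_force: 0.0
time_s: 55.0
eef_pos: [0.4552, -0.117, 0.2101]
eef_rot: [-0.0, 1.0, -0.011, 0.001]
wrist_force: [-1.3, 0.2, -0.5]
opening: 1.0
grasp_force: 0.0
grey 115 r18.8 [0.6115 0.0456] [0.6046 0.0451] brass 2
blue hidden
green hidden
top area 162.5 px 436.6 212.7 r 8.6 z.03: [ 0.6059 -0.2413] z.015: [ 0.6088 -0.2451]
top area 22.0 px 315.9 205.1 r 4.4 z.03: [0.6179 0.045 ] z.015: [0.621  0.0454]
top area 191.0 px 373.9 205.9 r 8.5 z.03: [ 0.619  -0.0927] z.015: [ 0.6221 -0.0943]
shift [ 0.4964 -0.5489 -0.0013] rz -0.0691 (alt 0.9309) q6 1.09 tilt z [ 0.      0.0018 -1.    ] pos [ 0.4545 -0.1166  0.2088] cur yaw -1.593
```

```bash
python3 -m handwheel '[[0,0,0,0.0993,-0.1098,0,1],[0,0,0,0.0993,-0.1098,0,1],[0,0,0,0.0993,-0.1098,0,1],[0,0,0,0.0993,-0.1098,0,1],[0,0,0,0.0993,-0.1098,0,1],[0,0,-0.0345,0,0,0,1],[0,0,-0.0345,0,0,0,1],[0,0,0,0,0,0,1]]'
python3 -m handwheel '[[0,0,0,0,0,0,1],[0,0,0,0,0,0.1,1],[0,0,0,0,0,0.13,1],[0,0,0,0,0,0.13,1],[0,0,0,0,0,0.08,1],[0,0,0,0,0,0.04,1],[0,0,0,0,0,0.014,1],[0,0,0,0,0,0,1]]'
python3 -c "
from h import *
go(.607,.0447,.06,.195-np.pi/2)"
```

```text
time_s: 55.85
eef_pos: [0.6063, 0.0451, 0.2069]
eef_rot: [-0.001, 0.995, 0.098, -0.002]
wrist_force: [-0.9, -0.5, 0.2]
opening: 0.998
grasp_force: 0.0
time_s: 56.65
eef_pos: [0.6078, 0.0445, 0.0617]
eef_rot: [-0.001, 0.995, 0.097, 0.001]
wrist_force: [0.3, 0.0, 0.4]
opening: 1.001
grasp_force: 0.0
shift [-0.0026 -0.0012  0.0055] rz -0.0004 (alt 0.9996) q6 1.25 tilt z [ 9.0e-04  1.4e-03 -1.0e+00] pos [0.6078 0.0445 0.0617] cur yaw -1.377
```

```bash
python3 -m handwheel '[[0,0,0,0,0,0,0],[0,0,0,0,0,0,0],[0,0,0,0,0,0,0],[0,0,0,0,0,0,0],[0,0,0,0,0,0,0],[0,0,0,0,0,-0.03,0],[0,0,0,0,0,-0.06,0],[0,0,0,0,0,-0.1,0]]'
python3 -m handwheel '[[0,0,0,0,0,-0.12,0],[0,0,0,0,0,-0.12,0],[0,0,0,0,0,-0.05,0],[0,0,0,0,0,0,0],[0,0,0,0,0,0,0],[0,0,0,0,0,0,0],[0,0,0,0,0,0,0],[0,0,0,0,0,0,0]]'
python3 - <<'E'
from h import *
go(.4569,-.0166,.2,-.022-np.pi/2)
t=ctrl.camera("top");cv2.imwrite("pics/t13.png",t);hous(t);brass(t,"top",290,160,470,250)
E
```

```text
time_s: 57.45
eef_pos: [0.6043, 0.0452, 0.1157]
eef_rot: [-0.002, 0.995, 0.097, -0.003]
wrist_force: [-0.0, 0.5, -7.3]
opening: 0.647
grasp_force: 65.4
time_s: 58.25
eef_pos: [0.6067, 0.0446, 0.2037]
eef_rot: [-0.001, 0.995, 0.097, -0.001]
wrist_force: [-0.8, 0.2, -6.5]
opening: 0.648
grasp_force: 65.8
shift [-0.5294  0.1034  0.0129] rz 0.0690 (alt -0.9310) q6 1.25 tilt z [-0.0022  0.0018 -1.    ] pos [0.6067 0.0446 0.2037] cur yaw -1.376
green bbox 420 252 26 50 area 1152.5 ring 76 r8.2 [ 0.4531 -0.2165] [ 0.453  -0.2158]
blue bbox 373 249 29 51 area 1248.0 ring 77 r8.2 [ 0.4565 -0.1161] [ 0.4563 -0.1157]
top area 208.5 px 436.3 213.2 r 8.8 z.03: [ 0.6046 -0.2407] z.015: [ 0.6074 -0.2445]
top area 189.5 px 374.1 205.8 r 8.4 z.03: [ 0.6191 -0.0931] z.015: [ 0.6222 -0.0948]
```

```bash
python3 -m handwheel '[[0,0,0,-0.1325,0.026,0,0],[0,0,0,-0.1325,0.026,0,0],[0,0,0,-0.1325,0.026,0,0],[0,0,0,-0.1325,0.026,0,0],[0,0,0.0345,0,0,0,0],[0,0,0.0345,0,0,0,0],[0,0,0,0,0,0,0],[0,0,0,0,0,0.1,0]]'
python3 -m handwheel '[[0,0,0,0,0,0.1,0],[0,0,0,0,0,0.1,0],[0,0,0,0,0,0.08,0],[0,0,0,0,0,0.04,0],[0,0,0,0,0,0.03,0],[0,0,0,0,0,0.01,0],[0,0,0,0,0,0,0],[0,0,0,0,0,0,0]]'
python3 -c "
from h import *
go(.4569,-.0166,.062,-.022-np.pi/2)"
```

```text
time_s: 59.1
eef_pos: [0.4612, -0.0179, 0.1789]
eef_rot: [0.001, 1.0, -0.009, 0.005]
wrist_force: [1.3, 0.3, -6.9]
opening: 0.648
grasp_force: 66.4
time_s: 59.9
eef_pos: [0.4585, -0.0169, 0.0681]
eef_rot: [-0.0, 1.0, -0.011, 0.001]
wrist_force: [-0.6, 0.0, -7.8]
opening: 0.649
grasp_force: 66.1
shift [-0.0054 -0.0009  0.0204] rz 0.0001 (alt -0.9999) q6 1.29 tilt z [ 2.4e-03  9.0e-04 -1.0e+00] pos [ 0.4585 -0.0169  0.0681] cur yaw -1.592
```

```bash
python3 -m handwheel '[[0,0,0,0,0,0.008,0],[0,0,0,0,0,0.008,0],[0,0,0,0,0,0,0],[0,0,0,0,0,0,0],[0,0,0,0,0,0,0.75],[0,0,0,0,0,0,0.85],[0,0,0,0,0,0,0.95],[0,0,0,0,0,0,1]]'
python3 -m handwheel '[[0,0,0,0,0,0,1],[0,0,0,0,0,-0.03,1],[0,0,0,0,0,-0.08,1],[0,0,0,0,0,-0.14,1],[0,0,0,0,0,-0.14,1],[0,0,0,0,0,-0.1,1],[0,0,0,0,0,0,1],[0,0,0,0,0,0,1]]'
python3 - <<'E'
from h import *
t=ctrl.camera("top");cv2.imwrite("pics/t14.png",t);brass(t,"top",290,160,470,250);H=hsv(t)
for x0,y0 in((424,200),(362,193)):
    print(x0,y0)
    for r in range(y0,y0+25): print("".join("%x"%(H[r,c,2]//16) if H[r,c,1]>150 else "." for c in range(x0,x0+26)))
go(.606,.045,.2,-np.pi/2)
E
```

```text
time_s: 60.7
eef_pos: [0.4578, -0.0168, 0.0625]
eef_rot: [-0.001, 1.0, -0.011, 0.0]
wrist_force: [0.3, -0.5, 0.0]
opening: 1.002
grasp_force: 0.0
time_s: 61.5
eef_pos: [0.4578, -0.017, 0.2102]
eef_rot: [-0.0, 1.0, -0.011, 0.001]
wrist_force: [-0.2, 0.3, -1.0]
opening: 0.998
grasp_force: 0.0
top area 204.0 px 436.5 213.5 r 8.9 z.03: [ 0.6039 -0.2411] z.015: [ 0.6068 -0.2449]
top area 38.5 px 318.0 208.0 r 7.6 z.03: [0.611  0.0399] z.015: [0.614  0.0402]
top area 189.0 px 373.6 205.6 r 8.5 z.03: [ 0.6197 -0.0921] z.015: [ 0.6228 -0.0937]
424 200
..........................
..........................
..........................
..........................
..........................
...........aababb.........
.........aabbccbbb........
........9acdeeeedcab......
......78bcdeeeeededba.....
......8acedeeccceddca.....
.....69adedda...ceddb.....
.....79bddea....7dedca....
....579beed9.....aedca....
....479beeda.....bedca....
...6579adeec....8dddca....
....579aceddb989ceedba....
....5689bdedeeeeeddcaa....
....65799bdeddddedcaa.....
....656788bddddddb9a......
......557889abbba9a.......
......6556
[... 252 characters left out ...]
...............
..........ababaa..........
........aacdddcbba........
.......9beeeeeeedca.......
......abeeeeeeeeeeca......
.....aadeeedccdeeeda......
.....9beeec....ceeeba.....
.....9ceed8....9eeeca.....
....79ceed.....7deec9.....
....79beed9....9eeec9.....
....69beeed....ceeeb9.....
....789ceeec9adeeedaa.....
....678beeeeeeeeeda9......
.....679ceeeeeeedb8a......
.....5689acddedc979.......
.....666789aaa9888........
.......5578888876.........
.........5.5665...........
...........6..............
..........................
..........................
shift [ 0.4919 -0.2166  0.0301] rz -0.0070 (alt 0.9930) q6 1.29 tilt z [-1.0e-04  1.7e-03 -1.0e+00] pos [ 0.457  -0.0167  0.209 ] cur yaw -1.593
```

```bash
python3 - <<'E'
from h import *
print("bush green",ray("top",438,212.2,.03),"blue",ray("top",374.7,204.9,.03))
gb=ray("top",438,212.2,.03)
go(gb[0],gb[1],.2)
print(proj("top",(.4435,-.354,.12)))
E
```

```text
bush green [ 0.60715171 -0.24466504] blue [ 0.62145356 -0.09457752]
shift [0.517  0.7486 0.0285] q6 1.29 tilt z [-1.0e-04  1.7e-03 -1.0e+00] pos [ 0.457  -0.0167  0.209 ] cur yaw -1.593
(np.float64(501.369706718253), np.float64(281.5406970224437))
```

```bash
python3 -m handwheel '[[0,0,0,0.0862,0.1248,0,1],[0,0,0,0.0862,0.1248,0,1],[0,0,0,0.0862,0.1248,0,1],[0,0,0,0.0862,0.1248,0,1],[0,0,0,0.0862,0.1248,0,1],[0,0,0,0.0862,0.1248,0,1],[0,0,0,0,0,0,1],[0,0,0,0,0,0.1,1]]'
python3 -m handwheel '[[0,0,0,0,0,0.14,1],[0,0,0,0,0,0.14,1],[0,0,0,0,0,0.12,1],[0,0,0,0,0,0.08,1],[0,0,0,0,0,0.04,1],[0,0,0,0,0,0.02,1],[0,0,0,0,0,0,1],[0,0,0,0,0,0,1]]'
python3 - <<'E'
from h import *
go(.6072,-.2447,.016)
t=ctrl.camera("top");cv2.imwrite("pics/t15.png",t);hous(t);H=hsv(t)
x0,y0=302,193
for r in range(y0,y0+25): print("".join("%x"%(H[r,c,2]//16) if H[r,c,1]>150 else "." for c in range(x0,x0+26)))
E
```

```text
time_s: 62.35
eef_pos: [0.6093, -0.247, 0.1803]
eef_rot: [0.0, 1.0, -0.012, 0.002]
wrist_force: [0.6, -0.2, 0.5]
opening: 0.997
grasp_force: 0.0
time_s: 63.15
eef_pos: [0.6086, -0.245, 0.0185]
eef_rot: [-0.0, 1.0, -0.011, 0.001]
wrist_force: [0.2, 0.0, -0.8]
opening: 0.997
grasp_force: 0.0
shift [-0.0049 -0.001   0.0082] q6 1.03 tilt z [ 2.3e-03  4.0e-04 -1.0e+00] pos [ 0.6086 -0.245   0.0185] cur yaw -1.593
blue bbox 363 249 39 50 area 445.0 
..........................
..........................
..........................
..........................
..........................
..........................
..........................
..........................
..........................
..............bcccbc......
............bbcdeeddcb....
...........bbdefeeffedbb..
...........befefffffeedbb.
..........adefffedefffedb.
..........befffc...dfffeb.
.........bceffc.....dffebb
.........acffea.....cffebb
.........aceffb.....cffebb
.........8beefe9...aeffea.
..........befffeaabeffec9.
..........aceffffffffeea9.
..........8acefffffffeb98.
...........8abdeeeeedba88.
...........789abbccba988..
............6799999987....
```

```bash
python3 -m handwheel '[[0,0,0,-0.003,0,0,0],[0,0,0,0,0,0,0],[0,0,0,0,0,0,0],[0,0,0,0,0,0,0],[0,0,0,0,0,0,0],[0,0,0,0,0,0,0],[0,0,0,0,0,-0.03,0],[0,0,0,0,0,-0.08,0]]'
python3 -m handwheel '[[0,0,0,0,0,-0.14,0],[0,0,0,0,0,-0.14,0],[0,0,0,0,0,-0.14,0],[0,0,0,0,0,-0.1,0],[0,0,0,0,0,0,0],[0,0,0,0,0,0,0],[0,0,0,0,0,0,0],[0,0,0,0,0,0,0]]'
python3 - <<'E'
from h import *
print("grey bush",ray("top",319,209,.03))
go(.617,.228,.2)
E
```

```text
time_s: 64.0
eef_pos: [0.6044, -0.2431, 0.0474]
eef_rot: [-0.003, 1.0, -0.011, -0.003]
wrist_force: [0.4, -0.5, -1.9]
opening: 0.444
grasp_force: 60.5
time_s: 64.8
eef_pos: [0.6055, -0.2441, 0.2033]
eef_rot: [-0.002, 1.0, -0.011, -0.002]
wrist_force: [-0.2, 0.7, -3.1]
opening: 0.442
grasp_force: 60.6
grey bush [0.60863477 0.03745415]
shift [ 0.0036 -1.574   0.017 ] q6 1.03 tilt z [-0.0034  0.004  -1.    ] pos [ 0.6055 -0.2441  0.2033] cur yaw -1.593
```

```bash
python3 -m handwheel '[[0,0,0,0,-0.1574,0,0],[0,0,0,0,-0.1574,0,0],[0,0,0,0,-0.1574,0,0],[0,0,0,0,-0.1574,0,0],[0,0,0,0,-0.1574,0,0],[0,0,0,0,-0.1574,0,0],[0,0,0,0,-0.1574,0,0],[0,0,0,0,-0.1574,0,0]]'
python3 -m handwheel '[[0,0,0,0,-0.1574,0,0],[0,0,0,0,-0.1574,0,0],[0,0,0,0,0,0,0],[0,0,0,0,0,0,0],[0,0,0,0,0,0.1,0],[0,0,0,0,0,0.1,0],[0,0,0,0,0,0.1,0],[0,0,0,0,0,0,0]]'
python3 -c "
from h import *
go(.617,.228,.026)"
```

```text
time_s: 65.6
eef_pos: [0.6141, 0.1347, 0.2049]
eef_rot: [-0.001, 1.0, -0.011, -0.001]
wrist_force: [0.8, 0.4, -1.8]
opening: 0.444
grasp_force: 60.8
time_s: 66.4
eef_pos: [0.6134, 0.2247, 0.1107]
eef_rot: [0.0, 1.0, -0.012, -0.005]
wrist_force: [-0.3, -0.0, -2.5]
opening: 0.44
grasp_force: 61.0
shift [ 0.0148 -0.0116  0.2821] q6 1.76 tilt z [-1.040e-02 -8.000e-04 -9.999e-01] pos [0.6134 0.2247 0.1107] cur yaw -1.595
```

```bash
python3 -m handwheel '[[0,0,0,0,0,0.1,0],[0,0,0,0,0,0.09,0],[0,0,0,0,0,0.06,0],[0,0,0,0,0,0.025,0],[0,0,0,0,0,0,0],[0,0,0,0,0,0,0.5],[0,0,0,0,0,0,0.58],[0,0,0,0,0,0,0.64]]'
python3 -m handwheel '[[0,0,0,0,0,0,0.66],[0,0,0,0,0,-0.04,0.66],[0,0,0,0,0,-0.1,0.66],[0,0,0,0,0,-0.14,0.66],[0,0,0,0,0,-0.14,0.66],[0,0,0,0,0,-0.12,1],[0,0,0,0,0,0,1],[0,0,0,0,0,0,1]]'
python3 - <<'E'
from h import *
t=ctrl.camera("top");cv2.imwrite("pics/t16.png",t);hous(t);brass(t,"top",170,160,470,270);a=red(t,440,240,560,330);print("drift",a[0])
go(.6215,-.0946,.21)
go(.6086,.0375,.21)
E
```

```text
time_s: 67.2
eef_pos: [0.6185, 0.2278, 0.0361]
eef_rot: [-0.001, 1.0, -0.011, 0.002]
wrist_force: [-0.3, -0.7, 0.3]
opening: 0.643
grasp_force: 0.0
time_s: 68.0
eef_pos: [0.6179, 0.2275, 0.1987]
eef_rot: [-0.001, 1.0, -0.011, 0.002]
wrist_force: [-0.3, -0.5, -1.0]
opening: 0.999
grasp_force: 0.0
green bbox 420 252 26 50 area 1156.0 ring 81 r8.3 [ 0.4528 -0.216 ] [ 0.4526 -0.2152]
blue bbox 374 249 28 51 area 1229.0 ring 82 r8.2 [ 0.4566 -0.1161] [ 0.4564 -0.1157]
top area 90.0 px 259.1 263.0 r 7.2 z.03: [0.4773 0.1743] z.015: [0.4783 0.1766]
top area 192.0 px 318.6 210.0 r 8.4 z.03: [0.6062 0.0383] z.015: [0.6091 0.0386]
top area 191.5 px 374.1 206.1 r 8.5 z.03: [ 0.6185 -0.0932] z.015: [ 0.6216 -0.0948]
top area 167.5 px 239.0 203.5 r 8.1 z.03: [0.6177 0.2279] z.015: [0.6208 0.231 ]
drift [494.26470588 279.85294118]
shift [ 0.0387  1.0722 -0.046 ] q6 1.76 tilt z [ 8.0e-04  1.5e-03 -1.0e+00] pos [0.6169 0.2273 0.1967] cur yaw -1.593
shift [-0.0138  0.6329 -0.0454] q6 1.76 tilt z [ 8.0e-04  1.5e-03 -1.0e+00] pos [0.6169 0.2273 0.1967] cur yaw -1.593
```

```bash
python3 -c "
from h import *
for f in('top0','t5','t16'): 
  a=red(cv2.imread(f'pics/{f}.png'),440,240,560,330);print(f,a[0],a[2],a[1])"
python3 -m handwheel '[[0,0,0,-0.0035,0.1582,0,1],[0,0,0,-0.0035,0.1582,0,1],[0,0,0,-0.0035,0.1582,0,1],[0,0,0,-0.0033,0.1583,0,1],[0,0,0,0,0,0,1],[0,0,0,0,0,0.1,1],[0,0,0,0,0,0.13,1],[0,0,0,0,0,0.13,1]]'
python3 -m handwheel '[[0,0,0,0,0,0.1,1],[0,0,0,0,0,0.08,1],[0,0,0,0,0,0.04,1],[0,0,0,0,0,0.02,1],[0,0,0,0,0,0,1],[0,0,0,0,0,0,1],[0,0,0,0,0,0,1],[0,0,0,0,0,0,1]]'
python3 -c "
from h import *
go(.6086,.0375,.016)"
```

```text
top0 [495.80851064 281.36170213] 47 ((496.0, 281.5), (13.0, 10.0), 90.0)
t5 [501.03558719 282.41281139] 281 ((501.232421875, 282.49456787109375), (23.673913955688477, 11.984000205993652), 17.10272979736328)
t16 [494.26470588 279.85294118] 34 ((498.05767822265625, 280.2115478515625), (18.238800048828125, 12.551432609558105), 11.309932708740234)
time_s: 68.85
eef_pos: [0.6081, 0.0381, 0.0859]
eef_rot: [-0.001, 1.0, -0.011, -0.0]
wrist_force: [-0.5, -0.1, -1.4]
opening: 0.994
grasp_force: 0.0
time_s: 69.65
eef_pos: [0.6098, 0.0377, 0.0172]
eef_rot: [-0.001, 1.0, -0.011, 0.001]
wrist_force: [-0.5, -0.3, 0.6]
opening: 1.001
grasp_force: 0.0
shift [-0.004   0.0007  0.0041] q6 1.46 tilt z [ 0.0025  0.0012 -1.    ] pos [0.6098 0.0377 0.0172] cur yaw -1.593
```

```bash
python3 -m handwheel '[[0,0,0,-0.003,0,0,0],[0,0,0,0,0,0,0],[0,0,0,0,0,0,0],[0,0,0,0,0,0,0],[0,0,0,0,0,0,0],[0,0,0,0,0,0,0],[0,0,0,0,0,-0.03,0],[0,0,0,0,0,-0.08,0]]'
python3 -m handwheel '[[0,0,0,0,0,-0.14,0],[0,0,0,0,0,-0.14,0],[0,0,0,0,0,-0.14,0],[0,0,0,0,0,-0.1,0],[0,0,0,0,0,0,0],[0,0,0,0,0,0,0],[0,0,0,0,0,0,0],[0,0,0,0,0,0,0]]'
python3 -c "
from h import *
go(.622,.298,.2)"
```

```text
time_s: 70.45
eef_pos: [0.6053, 0.0381, 0.0466]
eef_rot: [-0.001, 1.0, -0.011, -0.003]
wrist_force: [0.0, 0.1, -2.1]
opening: 0.443
grasp_force: 60.6
time_s: 71.25
eef_pos: [0.6065, 0.0377, 0.2024]
eef_rot: [-0.001, 1.0, -0.011, -0.002]
wrist_force: [-0.0, 0.2, -2.4]
opening: 0.446
grasp_force: 60.7
shift [ 0.0325 -0.8685  0.0097] q6 1.46 tilt z [-0.0039  0.0022 -1.    ] pos [0.6065 0.0377 0.2024] cur yaw -1.593
```

```bash
python3 -m handwheel '[[0,0,0,0.005,-0.1448,0,0],[0,0,0,0.005,-0.1448,0,0],[0,0,0,0.005,-0.1448,0,0],[0,0,0,0.005,-0.1448,0,0],[0,0,0,0.005,-0.1448,0,0],[0,0,0,0.005,-0.1445,0,0],[0,0,0,0,0,0,0],[0,0,0,0,0,0,0]]'
python3 -m handwheel '[[0,0,0,0,0,0.1,0],[0,0,0,0,0,0.13,0],[0,0,0,0,0,0.13,0],[0,0,0,0,0,0.1,0],[0,0,0,0,0,0.06,0],[0,0,0,0,0,0.04,0],[0,0,0,0,0,0,0],[0,0,0,0,0,0,0]]'
python3 -c "
from h import *
go(.622,.298,.03)"
```

```text
time_s: 72.05
eef_pos: [0.6215, 0.2987, 0.2032]
eef_rot: [-0.0, 1.0, -0.01, -0.001]
wrist_force: [0.5, -0.7, -2.4]
opening: 0.444
grasp_force: 61.0
time_s: 72.85
eef_pos: [0.6239, 0.298, 0.0388]
eef_rot: [-0.001, 1.0, -0.011, 0.001]
wrist_force: [0.3, -0.4, -1.6]
opening: 0.443
grasp_force: 61.0
shift [-0.0063  0.0003  0.0292] q6 1.87 tilt z [ 0.0025  0.002  -1.    ] pos [0.6239 0.298  0.0388] cur yaw -1.593
```

```bash
python3 -m handwheel '[[0,0,0,0,0,0.02,0],[0,0,0,0,0,0,0],[0,0,0,0,0,0,0],[0,0,0,0,0,0,0.5],[0,0,0,0,0,0,0.58],[0,0,0,0,0,0,0.62],[0,0,0,0,0,0,0.62],[0,0,0,0,0,-0.04,0.62]]'
python3 -m handwheel '[[0,0,0,0,0,-0.1,0.62],[0,0,0,0,0,-0.14,0.62],[0,0,0,0,0,-0.14,0.62],[0,0,0,0,0,-0.14,1],[0,0,0,0,0,0,1],[0,0,0,0,0,0,1],[0,0,0,0,0,0,1],[0,0,0,0,0,0,1]]'
python3 - <<'E'
from h import *
t=ctrl.camera("top");hous(t);brass(t,"top",170,160,470,250)
go(.6215,-.0946,.21)
E
```

```text
time_s: 73.65
eef_pos: [0.6213, 0.2976, 0.0419]
eef_rot: [-0.0, 1.0, -0.011, -0.002]
wrist_force: [-0.1, 0.5, -0.8]
opening: 0.625
grasp_force: 0.0
time_s: 74.45
eef_pos: [0.6216, 0.2975, 0.1974]
eef_rot: [-0.0, 1.0, -0.011, -0.001]
wrist_force: [-0.2, -0.0, -1.2]
opening: 1.002
grasp_force: 0.0
green bbox 420 252 26 50 area 1150.0 ring 77 r8.3 [ 0.4528 -0.216 ] [ 0.4526 -0.2152]
blue bbox 373 249 29 51 area 1237.0 ring 78 r8.2 [ 0.4564 -0.1162] [ 0.4563 -0.1157]
top area 191.5 px 374.1 206.4 r 8.7 z.03: [ 0.6178 -0.0933] z.015: [ 0.6209 -0.0949]
top area 149.0 px 238.5 203.0 r 7.8 z.03: [0.6189 0.2291] z.015: [0.622  0.2323]
top area 124.5 px 209.0 199.7 r 8.0 z.03: [0.6254 0.2997] z.015: [0.6285 0.3039]
shift [ 0.0278  1.3068 -0.0426] q6 1.87 tilt z [-2.6e-03  6.0e-04 -1.0e+00] pos [0.6217 0.2975 0.1975] cur yaw -1.593
```

```bash
python3 -m handwheel '[[0,0,0,0.003,0.1452,0,1],[0,0,0,0.003,0.1452,0,1],[0,0,0,0.003,0.1452,0,1],[0,0,0,0.003,0.1452,0,1],[0,0,0,0.003,0.1452,0,1],[0,0,0,0.003,0.1452,0,1],[0,0,0,0.003,0.1452,0,1],[0,0,0,0.003,0.1452,0,1]]'
python3 -m handwheel '[[0,0,0,0.003,0.1452,0,1],[0,0,0,0,0,0,1],[0,0,0,0,0,0.1,1],[0,0,0,0,0,0.13,1],[0,0,0,0,0,0.13,1],[0,0,0,0,0,0.1,1],[0,0,0,0,0,0.08,1],[0,0,0,0,0,0,1]]'
python3 -c "
from h import *
go(.6215,-.0946,.016)"
```

```text
time_s: 75.3
eef_pos: [0.6214, -0.0523, 0.1977]
eef_rot: [-0.001, 1.0, -0.011, -0.001]
wrist_force: [1.3, 0.6, 0.3]
opening: 0.994
grasp_force: 0.0
time_s: 76.1
eef_pos: [0.6184, -0.092, 0.0317]
eef_rot: [-0.002, 1.0, -0.011, -0.004]
wrist_force: [-0.5, -1.0, -0.8]
opening: 0.999
grasp_force: 0.0
shift [0.0108 0.0086 0.0523] q6 1.25 tilt z [-0.0085  0.0048 -1.    ] pos [ 0.6184 -0.092   0.0317] cur yaw -1.592
```

```bash
python3 -m handwheel '[[0,0,0,0,0,0.03,1],[0,0,0,0,0,0.02,1],[0,0,0,0,0,0,1],[0,0,0,0,0,0,1],[0,0,0,0,0,0,0],[0,0,0,0,0,0,0],[0,0,0,0,0,0,0],[0,0,0,0,0,0,0]]'
python3 -m handwheel '[[0,0,0,0,0,0,0],[0,0,0,0,0,-0.03,0],[0,0,0,0,0,-0.08,0],[0,0,0,0,0,-0.14,0],[0,0,0,0,0,-0.14,0],[0,0,0,0,0,-0.14,0],[0,0,0,0,0,-0.1,0],[0,0,0,0,0,0,0]]'
python3 -c "
from h import *
go(.540,.268,.2)"
```

```text
time_s: 76.9
eef_pos: [0.6228, -0.0944, 0.0228]
eef_rot: [-0.0, 1.0, -0.011, 0.001]
wrist_force: [-1.8, -0.1, 6.3]
opening: 0.442
grasp_force: 60.4
time_s: 77.7
eef_pos: [0.6249, -0.0951, 0.217]
eef_rot: [0.001, 1.0, -0.011, 0.005]
wrist_force: [1.3, 0.1, -1.9]
opening: 0.439
grasp_force: 60.7
shift [-0.3099 -1.204   0.0518] q6 1.25 tilt z [ 0.0099 -0.0017 -0.9999] pos [ 0.6249 -0.0951  0.217 ] cur yaw -1.593
```

```bash
python3 -m handwheel '[[0,0,0,-0.0373,-0.1505,0,0],[0,0,0,-0.0373,-0.1505,0,0],[0,0,0,-0.0373,-0.1505,0,0],[0,0,0,-0.0373,-0.1505,0,0],[0,0,0,-0.0373,-0.1505,0,0],[0,0,0,-0.0373,-0.1505,0,0],[0,0,0,-0.0373,-0.1505,0,0],[0,0,0,-0.0373,-0.1505,0,0]]'
python3 -m handwheel '[[0,0,0,0,0,0,0],[0,0,0,0,0,0.1,0],[0,0,0,0,0,0.13,0],[0,0,0,0,0,0.13,0],[0,0,0,0,0,0.1,0],[0,0,0,0,0,0.06,0],[0,0,0,0,0,0.03,0],[0,0,0,0,0,0,0]]'
python3 -c "
from h import *
go(.540,.268,.034)"
```

```text
time_s: 78.5
eef_pos: [0.5388, 0.2702, 0.2093]
eef_rot: [-0.0, 1.0, -0.011, -0.001]
wrist_force: [-0.0, 0.4, -1.8]
opening: 0.436
grasp_force: 60.8
time_s: 79.3
eef_pos: [0.539, 0.2681, 0.044]
eef_rot: [-0.0, 1.0, -0.011, -0.002]
wrist_force: [-0.1, -0.9, -2.0]
opening: 0.44
grasp_force: 61.0
shift [0.0034 0.0003 0.0333] q6 1.86 tilt z [-3.8e-03  3.0e-04 -1.0e+00] pos [0.539  0.2681 0.044 ] cur yaw -1.593
```

```bash
python3 -m handwheel '[[0,0,0,0,0,0.03,0],[0,0,0,0,0,0,0],[0,0,0,0,0,0,0],[0,0,0,0,0,0,0.5],[0,0,0,0,0,0,0.58],[0,0,0,0,0,0,0.62],[0,0,0,0,0,0,0.62],[0,0,0,0,0,-0.04,0.62]]'
python3 -m handwheel '[[0,0,0,0,0,-0.1,0.62],[0,0,0,0,0,-0.14,0.62],[0,0,0,0,0,-0.14,0.62],[0,0,0,0,0,-0.14,0],[0,0,0,0,0,0,0],[0,0,0,0,0,0,0],[0,0,0,0,0,0,0],[0,0,0,0,0,0,0]]'
cat >>h.py <<'E'
HG=np.array([.4925,.3617])
def dp(phi,off,rho=.14):
    a=-1.637-phi;e=np.array([np.cos(a),np.sin(a)]);n=np.array([np.cos(a-np.pi/2),np.sin(a-np.pi/2)]);return HG+rho*e+off*n
E
python3 - <<'E'
from h import *
t=ctrl.camera("top");cv2.imwrite("pics/t20.png",t);hous(t);brass(t,"top",170,160,470,270)
p=dp(.84,.05);print(p);go(*p,.2)
print("door edge angle now visually unchanged; edge px",proj("top",(*dp(.84,0,.168),.056)))
o=ctrl.get_obs();q=o["eef_rot"];r=R.from_quat(np.r_[q[1:],q[0]])
W=[(.84,.05),(.84,.025),(.6,.02),(.4,.0185),(.2,.0165),(.1,.0155),(.05,.015),(0,.014)]
for a,b in zip(W,W[1:]): d=dp(*b)-dp(*a);print(b,np.round(dp(*b),4),np.round(r.inv().apply([*d,0])/.3,4))
E
```

```text
time_s: 80.1
eef_pos: [0.5393, 0.2686, 0.0482]
eef_rot: [-0.0, 1.0, -0.011, -0.001]
wrist_force: [-0.7, 1.1, -0.4]
opening: 0.62
grasp_force: 0.0
time_s: 80.9
eef_pos: [0.5395, 0.2685, 0.2035]
eef_rot: [-0.0, 1.0, -0.011, -0.001]
wrist_force: [0.7, -0.4, -0.5]
opening: -0.004
grasp_force: 0.0
green bbox 420 252 26 50 area 1153.0 ring 76 r8.2 [ 0.4531 -0.2165] [ 0.453  -0.2158]
blue bbox 373 249 29 51 area 1232.0 ring 78 r8.2 [ 0.4565 -0.1161] [ 0.4563 -0.1157]
top area 88.5 px 259.1 262.9 r 7.1 z.03: [0.4776 0.1744] z.015: [0.4786 0.1767]
top area 190.5 px 220.1 236.2 r 8.7 z.03: [0.5383 0.2687] z.015: [0.5402 0.2724]
top area 149.0 px 238.5 203.1 r 7.8 z.03: [0.6187 0.2291] z.015: [0.6218 0.2322]
top area 137.0 px 209.3 200.5 r 7.7 z.03: [0.6234 0.2989] z.015: [0.6266 0.3031]
[0.35145954 0.31471501]
shift [-0.6304 -0.1402  0.0136] q6 1.86 tilt z [-2.6e-03  7.0e-04 -1.0e+00] pos [0.5396 0.2685 0.2035] cur yaw -1.593
door edge angle now visually unchanged; edge px (np.float64(217.85466479089223), np.float64(313.489003838365))
(0.84, 0.025) [0.3669 0.295 ] [ 0.0528  0.0645 -0.0002]
(0.6, 0.02) [0.3903 0.264 ] [ 0.0802  0.1017 -0.0003]
(0.4, 0.0185) [0.413 0.245] [ 0.0773  0.0618 -0.0002]
(0.2, 0.0165) [0.4398 0.231 ] [ 0.09    0.0446 -0.0003]
(0.1, 0.0155) [0.4541 0.2262] [ 0.048   0.0149 -0.0001]
(0.05, 0.015) [0.4614 0.2244] [ 0.0245  0.0055 -0.0001]
(0, 0.014) [0.4693 0.2229] [ 0.0264  0.0043 -0.0001]
```

```bash
python3 -m handwheel '[[0,0,0,-0.1576,-0.035,0,0],[0,0,0,-0.1576,-0.035,0,0],[0,0,0,-0.1576,-0.035,0,0],[0,0,0,-0.1576,-0.035,0,0],[0,0,0,0,0,0,0],[0,0,0,0,0,0.12,0],[0,0,0,0,0,0.14,0],[0,0,0,0,0,0.14,0]]'
python3 -m handwheel '[[0,0,0,0,0,0.1,0],[0,0,0,0,0,0.045,0],[0,0,0,0,0,0,0],[0,0,0,0.0264,0.0322,0,0],[0,0,0,0.0264,0.0322,0,0],[0,0,0,0.027,0.034,0,0],[0,0,0,0.027,0.034,0,0],[0,0,0,0.0262,0.0337,0,0]]'
python3 -m handwheel '[[0,0,0,0.0258,0.0206,0,0],[0,0,0,0.0258,0.0206,0,0],[0,0,0,0.0258,0.0206,0,0],[0,0,0,0.03,0.0149,0,0],[0,0,0,0.03,0.0149,0,0],[0,0,0,0.03,0.0149,0,0],[0,0,0,0,0,0,0],[0,0,0,0,0,0,0]]'
python3 - <<'E'
from h import *
p=dp(.1,.0155);go(*p,.04)
t=ctrl.camera("top");cv2.imwrite("pics/t21.png",t);s=ctrl.camera("scene");cv2.imwrite("pics/s21.png",s)
E
```

```text
time_s: 81.75
eef_pos: [0.3527, 0.3152, 0.084]
eef_rot: [-0.001, 1.0, -0.011, 0.001]
wrist_force: [1.4, -0.4, -0.0]
opening: 0.002
grasp_force: 0.0
time_s: 82.55
eef_pos: [0.3927, 0.2635, 0.0424]
eef_rot: [-0.001, 1.0, -0.011, 0.001]
wrist_force: [0.5, 0.1, -0.4]
opening: 0.001
grasp_force: 0.3
time_s: 83.35
eef_pos: [0.4409, 0.2313, 0.0416]
eef_rot: [-0.001, 1.0, -0.011, 0.0]
wrist_force: [-0.7, -0.0, 0.1]
opening: -0.002
grasp_force: 0.0
shift [0.0442 0.0161 0.0053] q6 1.84 tilt z [ 2.0e-04  1.4e-03 -1.0e+00] pos [0.4409 0.2313 0.0416] cur yaw -1.593
```

```bash
python3 -m handwheel '[[0,0,0,0.024,0.0075,0,0],[0,0,0,0.024,0.0075,0,0],[0,0,0,0.0122,0.0028,0,0],[0,0,0,0.0122,0.0028,0,0],[0,0,0,0,0,0,0],[0,0,0,0,0,0,0],[0,0,0,0,0,0,0],[0,0,0,0,0,0,0]]'
python3 -m handwheel '[[0,0,0,0.0066,0.001,0,0],[0,0,0,0.0066,0.001,0,0],[0,0,0,0.0066,0.001,0,0],[0,0,0,0.0066,0.001,0,0],[0,0,0,0,0,0,0],[0,0,0,0,0,0,0],[0,0,0,0,0,0,0],[0,0,0,0,0,0,0]]'
python3 - <<'E'
from h import *
p=dp(0,.014);go(*p,.04)
s=ctrl.camera("scene");cv2.imwrite("pics/s22.png",s)
E
```

```text
time_s: 84.25
eef_pos: [0.4605, 0.2252, 0.0414]
eef_rot: [-0.001, 1.0, -0.011, -0.002]
wrist_force: [-7.5, 2.7, 6.3]
opening: -0.001
grasp_force: 4.0
time_s: 85.05
eef_pos: [0.4698, 0.2235, 0.0414]
eef_rot: [-0.001, 1.0, -0.011, -0.0]
wrist_force: [-3.9, 3.5, -0.6]
opening: -0.004
grasp_force: 2.1
shift [-0.0017  0.0019  0.0048] q6 1.81 tilt z [-5.0e-04  1.6e-03 -1.0e+00] pos [0.4698 0.2235 0.0414] cur yaw -1.593
```

```bash
python3 -m handwheel '[[0,0,0,0.0066,0.0005,0,0],[0,0,0,0,0,0,0],[0,0,0,0,0,0,0],[0,0,0,0,0,0,0],[0,0,0,0,0,0,0],[0,0,0,0,0,0,0],[0,0,0,0,0,0,0],[0,0,0,0,0,0,0]]'
python3 -m handwheel '[[0,0,0,0.0066,0.0005,0,0],[0,0,0,0,0,0,0],[0,0,0,0,0,0,0],[0,0,0,0,0,0,0],[0,0,0,0,0,0,0],[0,0,0,0,0,0,0],[0,0,0,0,0,0,0],[0,0,0,0,0,0,0]]'
```

```text
time_s: 85.9
eef_pos: [0.47, 0.2234, 0.0413]
eef_rot: [-0.001, 1.0, -0.011, -0.002]
wrist_force: [-10.8, 3.7, 5.4]
opening: -0.0
grasp_force: 5.3
time_s: 86.7
eef_pos: [0.4702, 0.2233, 0.0412]
eef_rot: [-0.001, 1.0, -0.011, -0.004]
wrist_force: [-17.0, 4.1, 10.8]
opening: 0.003
grasp_force: 8.8
```

```bash
python3 -m handwheel '[[0,0,0,-0.03,0,0,0],[0,0,0,-0.1,0,0,0],[0,0,0,-0.12,0,0,0],[0,0,0,0,0,-0.12,0],[0,0,0,0,0,-0.15,0],[0,0,0,0,0,-0.15,0],[0,0,0,0,0,-0.15,0],[0,0,0,0,0,0,0]]'
python3 -m handwheel '[[0,0,0,-0.05,-0.15,0,0],[0,0,0,-0.05,-0.15,0,0],[0,0,0,-0.05,-0.15,0,0],[0,0,0,0,0,0,0],[0,0,0,0,0,0,0],[0,0,0,0,0,0,0],[0,0,0,0,0,0,0],[0,0,0,0,0,0,0]]'
python3 - <<'E'
from h import *
t=ctrl.camera("top");cv2.imwrite("pics/t23.png",t);s=ctrl.camera("scene");cv2.imwrite("pics/s23.png",s)
t0=cv2.imread("pics/top0.png")
hous(t);brass(t,"top",170,160,470,250);print("drift",red(t,440,240,560,330),red(s,240,130,300,180))
H=hsv(t)
for y in range(248,272): print(y,"".join("Y" if (18<h<34 and S>165) else "%x"%(V//16) if S<60 else "." for h,S,V in H[y,168:270].astype(int)))
print("door ends expected shut (z.056):",proj("top",(*dp(0,0,0),.056)),proj("top",(*dp(0,0,.168),.056)),"phi .05:",proj("top",(*dp(.05,0,.168),.056)))
for n,p in(("can",(0,0)),): pass
d=cv2.absdiff(t0,t).max(2)
for n,(x0,y0,x1,y1) in {"hammer":(270,100,390,150),"can":(440,120,495,175),"ring":(100,228,145,272),"purple":(495,150,575,218),"purple2":(405,325,470,400),"purple3":(485,322,550,392)}.items(): print(n,(d[y0:y1,x0:x1]>40).sum())
E
```

```text
time_s: 87.5
eef_pos: [0.4043, 0.2252, 0.2202]
eef_rot: [-0.002, 1.0, -0.011, 0.008]
wrist_force: [-0.0, 1.0, 0.9]
opening: 0.004
grasp_force: 0.0
time_s: 88.3
eef_pos: [0.3579, 0.3594, 0.2129]
eef_rot: [-0.001, 1.0, -0.012, 0.0]
wrist_force: [-0.6, 0.5, 0.2]
opening: 0.003
grasp_force: 0.0
green bbox 420 252 26 50 area 1156.5 ring 59 r8.1 [ 0.4531 -0.2165] [ 0.4529 -0.2157]
blue bbox 373 249 29 51 area 1236.0 ring 58 r8.1 [ 0.4564 -0.1161] [ 0.4563 -0.1157]
top area 180.5 px 220.0 236.1 r 8.6 z.03: [0.5385 0.269 ] z.015: [0.5404 0.2727]
top area 142.5 px 238.5 203.0 r 7.8 z.03: [0.6189 0.2291] z.015: [0.622  0.2323]
top area 67.0 px 209.0 200.0 r 7.6 z.03: [0.6246 0.2997] z.015: [0.6278 0.3038]
drift (array([494.35555556, 281.35555556]), ((497.0, 280.5), (18.0, 13.0), -0.0), 45) (array([270.94, 155.49]), ((270.5, 155.0), (12.0, 9.0), 90.0), 100)
248 ........b855.65657bbbbbbbbbcccbccbccccbccccccbcbcccccccccccccccccccccccccbcccbcbcbccbba555............
249 .......bb856655658bbbbbbbbbbbbbbbbbbcccbbcbcbcccbcbccccccccccccccccccccccccccccccccbab9565............
250 .......bc755555558cbbbb
[... 1912 characters left out ...]
..................................................................................YYYYYY.....
269 ......................................................................................................
270 ......................................................................................................
271 ......................................................................................................
door ends expected shut (z.056): (np.float64(175.61327705426706), np.float64(253.74608821617812)) (np.float64(248.75888310641304), np.float64(260.23366648898104)) phi .05: (np.float64(248.2598698730568), np.float64(263.8948081886478))
hammer 0
can 0
ring 0
purple 0
purple2 0
purple3 0
```

```bash
python3 - <<'E'
from h import *
t=cv2.imread("pics/t23.png");H=hsv(t);m=((H[...,1]<60)&(H[...,2]>140)).astype(np.uint8)
u,v=map(int,proj("top",(.457,-.0166,.093)));q=cv2.findNonZero(m[v-16:v+17,u-16:u+17]);c,r=cv2.minEnclosingCircle(q);e=cv2.fitEllipse(q)
print(len(q),r,ray("top",u-16+e[0][0],v-16+e[0][1],.093))
print(ctrl.get_obs()["time_s"],ctrl.hand_in())
E
```

```text
76 10.049975395202637 [ 0.45822212 -0.01480458]
the job is handed in; nothing more can be done
88.4 None
```

The job is handed in at 88.4 s: all three bushes are in the box with its door pushed home, the three empty housings stand in the tray, and the drift is back upright in its holder (it came loose and fell across the holder on the first try, so I picked it up and reseated it); the hammer, can and big ring show no change in the camera images.

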